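Lock the quarter-turn stop in the bench rail

ROBOT

A 7-joint arm with a two-finger parallel gripper is mounted at the origin on a cart in front of the work surface, level with it; the furniture and walls round the work are solid. World frame = base frame: x ahead of the robot, y to its left, z up, the work surface at z = 0. Lengths are in m, angles in rad, forces in N, time in s.
With the tool pointing down it reaches from about 0.425 to 0.875 m from the base axis. Payload 4.7 kg.
Tool frame: the origin (TCP) lies between the finger pads; the fingertips stand 14 mm ahead of it and the grasp point (between the pads) lies 5 mm behind it; z points along the fingers, y is the line along which they close (so a half turn about z gives the same grasp; the last joint's range is limited). The gripper opens to 87 mm and grips with 3 to 60 N. Pads are 19 mm wide; open, the fingers measure 117 mm over their backs; the gripper's body (75 mm by 190 mm) begins 51 mm behind the grasp point.
Start: joints at [-1.153, 0.321, -0.07, 1.45, 0.023, 1.371, -0.057], TCP at [0.255, 0.598, 0.237] pointing down, gripper open.
Joint ranges: [-2.86, 2.86], [-0.3, 2.09], [-1.38, 1.24], [0.06, 2.45], [-1.56, 4.7], [0.09, 2.05], [-2.69, 2.69]. Speed limits (rad/s): [2.57, 2.57, 3.14, 3.14, 3.14, 3.14, 3.14].

INTERFACE

Orientations are given as a rotation vector (axis times angle).
In Python, from bench import get_state, get_image, camera_params, close_job gives the robot as it stands. The module is installed in compiled form; this text tells all that it offers.
- The arm moves only by the tool arm_command, never from a script. Its argument "motion" is a list of rows, each a list of 5 numbers: the finger opening in mm, from 0 to 87, then the shift along the tool's x, y, z in mm, then the turn about the tool's z in degrees. In form: [[gripper, x, y, z, spin], ...]. A call has 1 to 5 rows; each row is the pose to reach, as a shift and turn from the pose commanded when the call began, along the tool's axes at that moment; what a row does not reach only later rows make up. A row lasts 1/12 s, in which the tool goes at most 41.7 mm and 7.16 degrees, less where a joint would pass 70% of its speed; a pose out of reach is approached as far as the arm can. A call with a gripper value outside its range is refused whole. The fingers move at their own pace and stop on an object; "newtons" is the grip in N (left out, the last holds). Time passes only in rows, so rows that repeat a pose let the fingers close. It gives the time, the measured TCP pose, the force, the opening and the grip force at its end, in the units of the state.
- get_state(): the state, without advancing time (a new reading comes with each control period).
- get_image(name): name is "scene" or "top" or "wrist"; returns (picture, depth): 420x560x3 uint8, red, green, blue; 420x560 float32, m along the optical axis (not along the pixel's ray), 0 where there is no reading.
- camera_params(name): a dict with "intrinsics" (3x3 intrinsics, pixels), "D" ([k1, k2, p1, p2, k3] as OpenCV has them; the pictures are not rectified), "extrinsics" (4x4, takes a point from camera to world coordinates). Camera axes: x right, y down, z forward; pixel columns grow to the right and rows downward; lengths in m; the calibration is good to about 2 mm. A picture is of the moment at which its call begins: read the wrist's pose just before it. camera_params takes no time and is no camera call; for the wrist camera it gives the pose at the moment of the call.
- close_job(): hands the job in; it is judged then, once.
The state is a dict: "time": time; "joint_positions": joint angles; "qd": joint speeds; "joint_torque": joint torques, N m; "position": TCP position; "tool_rot": TCP orientation; "ft_force": force on the tool from outside, world axes, zero at the start; "torque": the same for the moment, N m; "grip_width": opening from 0.0 (shut) to 1.0 (fully open); "grip_force": force on a finger pad.
Only numpy, scipy, OpenCV 4.12 (cv2) and the standard library are available. Lean on these libraries where they do the work, as an engineer would, in place of code of your own. Each camera call takes 0.05 s, during which the arm holds its last target. There are 200 camera calls.

TASK

Clamp the aluminium valve block in the bench rail: drop the quarter-turn stop into the rail's slot behind the block, slide it along the slot so that it pushes the block squarely home against the rest pad of the end fence, and lean on it there for a moment with a steady push of about 10 N (never over 20 N). Then press the stop's knob right down, turn it a quarter turn clockwise to its end and let it rise, so that the nut locks under the lips of the rail. Don't force the stop on the rail with more than 80 N, and leave the fittings lying around where they are.

Things in the scene. Friction and masses are not known exactly. Their poses are not given: they have to be found in the camera images.
- rail: slotted steel channel fixed on the worktop (sizes here and below in mm), 41 wide, 41 high, 260 long, with low screwed cleats at both ends. Origin: middle of its underside; x along it to the end with the fence, z up. Slot 22 wide along the middle of its top (y = 0), open at both ends; the lips beside it turn down 8 below the top and are 2.5 thick; inside 36 wide
- fence_face (a point): middle of the foot of the end fence's face, on the rail's top at x = +75, y = 0 in the rail's frame (same axes). The fence is a dark steel angle across the rail, 26 high; before it stands its rest pad (steel, 44 wide, 22 high) on a screw, squarely across the rail. The pad's face is set 11 to 31 before the fence face; just where is not measured: feel for it
- manifold: loose aluminium valve block, 50 long (x), 44 wide, 26 high, 0.13 to 0.25 kg, standing on the rail's top, 10 to 42 short of the rest pad and up to 0.08 rad askew. Origin: centre of its underside; x points about to the fence. A brass hose nipple sticks out 18 on its -y side. Home: +x face flat on the pad's face
- stop: loose rail stop, 0.23 kg, upright on its nut on the worktop. Origin: centre of the underside of its dark steel foot (46 long in x, 44 wide, 28 high; grip it across y), 11.5 above the worktop. Below: guide key 40 x 20 wide, 3 deep, and the nut, z -3.5 to -11.5, 34 long, 18 wide. In the slot the foot rests on the rail's top, x along the rail; either end may face the block
- wing (a point): centre of the stop's black wing knob: 44 long x 12 wide x 20 high, 48 above the foot's underside when not pressed (10 clear above the foot's top, 3.5 pressed). Site axes: x along the wing. The wing is fixed to the nut and shows its direction; grip it across its 12 mm from above, by its upper part, to press and turn
- nut (a joint): how far wing and nut are pressed down into the foot, m: 0 at rest, 0.0065 right down; spring 7 N to 15 N. In the rail the nut clears the lips and can turn only from 0.0045 on. Let go after the quarter turn it springs up until its grooves sit on the lip edges, at about 0.0025 (0.0045 if caught beside them)
- nut_turn (a joint): turn of wing and nut, rad, clockwise from above: 0 wing along the foot's x (free, fits the slot), 1.57 across it (locked, at its stop); light friction
- coupler_a: steel air coupler with a red ring lying beside the rail, 29x83x28, bystander; origin at the middle of its underside
- coupler_b: steel air coupler with a black ring lying beside the rail, 25x72x24, bystander; origin at the middle of its underside
- ptfe_spool: white spool of seal tape lying flat, 52 diameter x 16 high, bystander; origin at the middle of its underside
- gauge: round pressure gauge lying face up on the worktop, 78x55x24, bystander; origin at the middle of its underside
Mind the look-alikes: they are no part of the job. Leave any purple look-alike of the stop alone.

How it is judged:
On the way, in this order (a step that is already met when the one before it is completed fails the run):
1. the stop sits in the slot, foot down on the rail, behind the block (z of stop in the frame of rail between 0.0395 and 0.0425 m and y of stop in the frame of rail between -0.0025 and 0.0025 m and angle between the x axis of stop and the x axis of rail, either way round below 0.1 rad and x of stop in the frame of rail above -0.13 m and x of stop in the frame of manifold below -0.0465 m), for 0.1 s.
2. the stop presses the block home against the rest pad with more than 5 N (rest_pad_c0 is the pad, its middle 3 mm behind its face) (contact force between stop and manifold above 5 N and x of rest_pad_c0 in the frame of manifold below 0.0295 m), for 0.1 s.
3. the knob is turned a quarter turn (value of joint nut_turn above 1.4 rad), for 0.1 s.
At the end, for the whole second after the job is handed in: block flat on the rail, within 1.5 mm of the rest pad, square to the rail (0.04 rad); stop upright, foot on the rail and against the block (each within 1.5 mm); knob turned at least 1.4 rad and risen to 1.5 to 3.5 mm of press, so the nut's grooves hold the lips; all at rest (value of joint nut_turn above 1.4 rad and value of joint nut between 0.0015 and 0.0035 m and x of rest_pad_c0 in the frame of manifold below 0.0295 m and angle between the x axis of manifold and the x axis of rail, either way round below 0.04 rad and x of stop in the frame of manifold between -0.0495 and -0.0465 m and z of stop in the frame of rail between 0.0395 and 0.0425 m and angle between each of stop, manifold's own z axis and vertical below 0.05 rad and linear speed of each of stop, manifold below 0.01 m/s); the robot touches nothing.
It fails at once if the stop pushes the block with more than 20 N (contact force between stop and manifold above 20 N).
It fails at once if the stop is forced or rammed against the rail with more than 80 N (contact force between stop and rail above 80 N).
It fails at once if the block is tipped or lifted (angle between manifold's own z axis and vertical above 0.2 rad or z of manifold in the frame of rail above 0.05 m).
It fails at once if a fitting lying around is shifted by more than 20 mm (distance of any of coupler_a, coupler_b, ptfe_spool, gauge from where it was at the start of the episode above 0.02 m).
It also fails if it takes over 72 s, if anything falls off the work surface, if the arm or the gripper's body presses on something with over 40 N, if the wrist force passes 120 N, or if a joint passes its speed limit or range.

## Working session

There is one attempt and no reset: what is moved stays moved. The work goes in short steps, Python scripts to look and compute and a tool call to move; the robot and the scene stay as the last step left them, time stands still between calls to the robot, and variables do not carry over. Pictures are saved under pics/ and viewed, at most 10 in all, crops included, and the job is handed in when it is done.

Besides the shell and the picture viewer there is one more tool, called after "Emit:" in YAML: its name, and indented under it one key for each argument. arm_command: Moves the arm, as the interface text tells. Its arguments: {"type":"object","properties":{"motion":{"type":"array"},"newtons":{"type":"number"}},"required":["motion"]}

```bash
mkdir -p pics; cat > h.py <<'E'
import numpy as np, cv2
from bench import *
def px2w(name,d,pts,P=None,z=None):
    P=P or camera_params(name);K=np.array(P["intrinsics"]);T=np.array(P["extrinsics"])
    u=cv2.undistortPoints(np.array(pts,float).reshape(-1,1,2),K,np.array(P["D"]))[:,0]
    out=[]
    for (a,b),(x,y) in zip(u,pts):
        r=T[:3,:3]@np.array([a,b,1.]);o=T[:3,3]
        if z is None:
            dd=d[int(round(y)),int(round(x))]
        else: dd=(z-o[2])/r[2]
        out.append(o+dd*r)
    return np.array(out)
E
python3 - <<'E'
from h import *
s=get_state();print(s)
for n in("top","scene"):
    P=camera_params(n);im,d=get_image(n);np.savez(f"{n}0.npz",im=im,d=d)
    print(n,np.round(P["extrinsics"],3).tolist(),np.round(P["intrinsics"],1).tolist(),P["D"])
    cv2.imwrite(f"pics/{n}0.png",cv2.resize(im[...,::-1],(800,600),interpolation=cv2.INTER_CUBIC))
E
```

```text
{'time': 0.0, 'joint_positions': array([-1.15285395,  0.32183108, -0.07007178,  1.45170687,  0.02261048,
        1.3707735 , -0.05693084]), 'qd': array([ 1.32267446e-04,  3.29024285e-04, -2.21262700e-03,  8.48047359e-06,
       -1.41860904e-04,  2.48207905e-03,  8.56883509e-04]), 'joint_torque': array([ 4.83170794e-06, -4.91280627e+01, -4.03932156e-01, -3.12527525e+01,
       -6.40359591e-02,  4.34924173e-02,  1.37326665e-04]), 'position': array([0.25526611, 0.59719782, 0.23544014]), 'tool_rot': array([-6.30011627e-01, -3.07749034e+00,  3.00343605e-03]), 'ft_force': array([0.19351252, 0.26817533, 0.60729107]), 'torque': array([0.00151852, 0.00563921, 0.01236509]), 'grip_force': 0.0, 'grip_width': 0.9992199310362623}
top [[0.008, -0.997, 0.08, 0.482], [-1.0, -0.01, -0.016, -0.099], [0.017, -0.08, -0.997, 0.948], [0.0, 0.0, 0.0, 1.0]] [[430.6, 0.0, 279.9], [0.0, 430.6, 205.1], [0.0, 0.0, 1.0]] [0.00783521 0.         0.         0.         0.        ]
scene [[0.775, -0.438, 0.456, 0.092], [-0.632, -0.546, 0.55, -0.699], [0.008, -0.715, -0.699, 0.839], [0.0, 0.0, 0.0, 1.0]] [[448.9, 0.0, 278.0], [0.0, 448.9, 207.4], [0.0, 0.0, 1.0]] [-0.10470279  0.          0.          0.          0.        ]
```

View pics/top0.png

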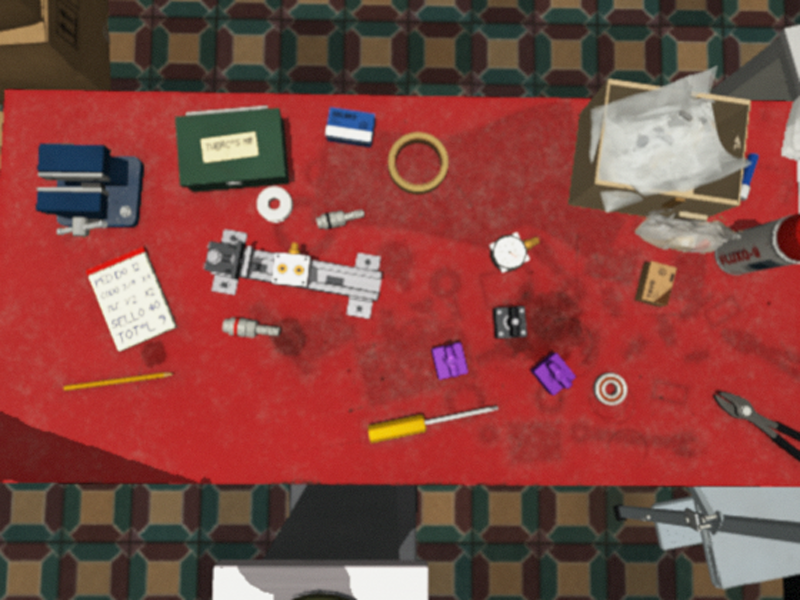

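View pics/scene0.png

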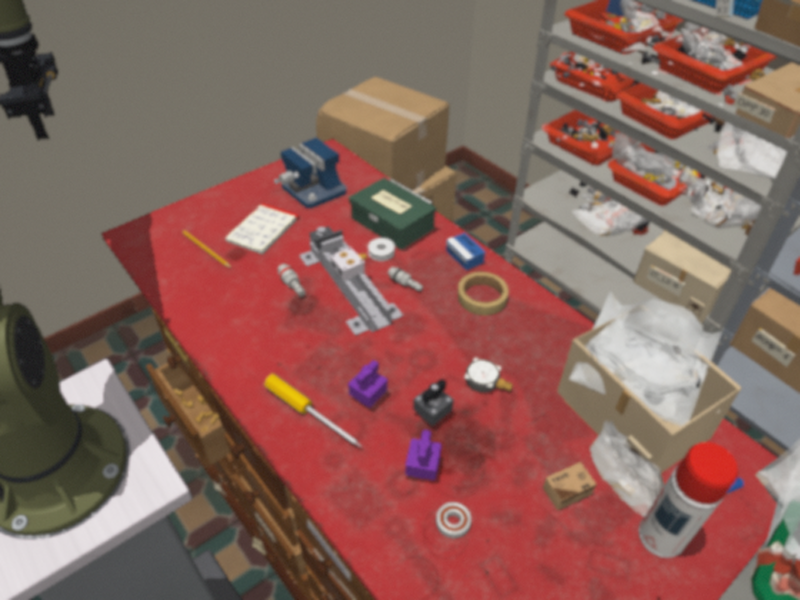

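The top view shows the rail from (205,250) to (380,285) with the fence at its left (+y) end. The block is at (290,267) with the nipple pointing up in the picture, and the dark stop is at (510,322). I'll enlarge both.

```bash
python3 - <<'E'
from h import *
z=np.load("top0.npz");im=z["im"][...,::-1]
a=cv2.resize(im[155:230,138:272],None,fx=5.9,fy=5.9,interpolation=cv2.INTER_CUBIC)
b=cv2.resize(im[208:243,340:376],None,fx=8,fy=8,interpolation=cv2.INTER_CUBIC)
c=np.zeros((600,800,3),np.uint8);c[:a.shape[0]-0,:790]=a[:, :790] if a.shape[0]<=600 else 0
cv2.imwrite("pics/railcrop.png",a);print(a.shape)
# stop by depth: points above worktop near stop
d=z["d"];P=camera_params("top")
pts=[(u,v) for v in range(205,246) for u in range(336,380)]
W=px2w("top",d,pts,P)
for lo,hi in((.028,.045),(.05,.08)):
    m=(W[:,2]>lo)&(W[:,2]<hi);w=W[m];print(lo,m.sum(),w.mean(0),w.min(0),w.max(0))
    if m.sum()>4: print(cv2.minAreaRect((w[:,:2]*1000).astype(np.float32)))
pts=[(u,v) for v in range(150,235) for u in range(135,275)]
W=px2w("top",d,pts,P);m=(W[:,2]>.035)&(W[:,2]<.048)
w=W[m];print(m.sum(),cv2.minAreaRect((w[:,:2]*1000).astype(np.float32)))
m=(W[:,2]>.058)&(W[:,2]<.076);w=W[m];print(m.sum(),np.median(w[:,2]),cv2.minAreaRect((w[:,:2]*1000).astype(np.float32)))
E
```

```text
(442, 791, 3)
0.028 293 [ 0.5128956  -0.27338922  0.03852851] [ 0.48944059 -0.30083132  0.02822253] [ 0.53641156 -0.25344918  0.04363503]
((513.6453247070312, -276.9246520996094), (46.19120788574219, 44.473140716552734), 4.661322593688965)
0.05 167 [ 0.51376518 -0.27537564  0.0661248 ] [ 0.49349615 -0.28450752  0.05024208] [ 0.53524869 -0.26771652  0.07253398]
((514.34326171875, -275.6774597167969), (42.1211051940918, 16.333768844604492), 2.9852747917175293)
922 ((584.282958984375, 47.08210754394531), (261.0122985839844, 54.088600158691406), 78.9300765991211)
773 0.06603094178477464 ((596.4818725585938, 83.09204864501953), (126.4215087890625, 59.88896942138672), 85.58686065673828)
```

View pics/railcrop.png

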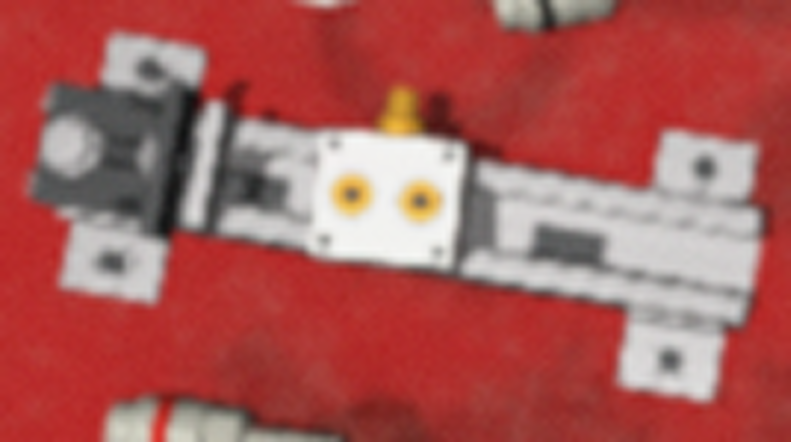

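The crop shows the rail's free end corners at about (765,205) and (747,325). The block top's corners are at (315,130), (468,142), (462,270) and (310,255), and the pad's face is at about (225,..). I'll convert these and plan a wrist look on the way.

```bash
cat >> h.py <<'E'
from scipy.spatial.transform import Rotation as R
def st():
    s=get_state();Q=R.from_rotvec(s["tool_rot"]).as_matrix()
    return s,Q
def plan(p,yaw,frm=None,q=None):
    """shift in tool axes (mm) and spin (deg) to put TCP at p, tool y axis at world angle yaw (mod 180)"""
    s,Q=st()
    frm=s["position"] if frm is None else np.array(frm)
    d=Q.T@(np.array(p)-frm)*1000
    cur=np.degrees(np.arctan2(Q[1,1],Q[0,1]))
    sp=-(np.degrees(yaw)-cur);sp=(sp+90)%180-90
    print("t %.2f shift"%s["time"],d.round(2),"spin %.2f"%sp,"j7 %.2f"%s["joint_positions"][6],"pos",s["position"].round(4),"tilt",np.degrees(np.arccos(-Q[2,2])).round(2),"F",s["ft_force"].round(1))
E
python3 - <<'E'
from h import *
f=lambda L:[((x+.5)/5.9-.5+138,(y+.5)/5.9-.5+155) for x,y in L]
r=px2w("top",None,f([(765,205),(747,325),(240,118),(188,230)]),z=.041);print("rail",r.round(4))
m=px2w("top",None,f([(315,130),(468,142),(462,270),(310,255)]),z=.067);print("man",m.round(4),m.mean(0))
p=px2w("top",None,f([(230,118),(212,232)]),z=.063);print("pad",p.round(4))
for a,b in((0,2),(1,3)):
    v=r[b]-r[a];print("ang",np.arctan2(v[1],v[0]))
v=r[1]-r[0];print("end",np.arctan2(v[1],v[0]))
plan((.56,.15,.3),0,frm=(.255,.598,.237))
s,Q=st();T=camera_params("wrist")["extrinsics"];T=np.array(T)
print("cam in tool",(Q.T@(T[:3,3]-s["position"])).round(4),(Q.T@T[:3,:3]).round(3).tolist())
E
```

```text
rail [[ 0.5888 -0.0863  0.041 ]
 [ 0.5455 -0.0804  0.041 ]
 [ 0.6182  0.1023  0.041 ]
 [ 0.5776  0.1197  0.041 ]]
man [[0.6104 0.0704 0.067 ]
 [0.6068 0.0171 0.067 ]
 [0.5619 0.0183 0.067 ]
 [0.5666 0.071  0.067 ]] [0.58642339 0.04420853 0.067     ]
pad [[0.6149 0.1009 0.063 ]
 [0.5747 0.1061 0.063 ]]
ang 1.4157949190050383
ang 1.4114080107006273
end 3.0042573090453217
t 0.10 shift [-456.49 -292.26  -62.46] spin 66.87 j7 -0.06 pos [0.2553 0.5973 0.2356] tilt 0.1 F [-0.1  0.4  0.2]
cam in tool [ 6.880e-02 -1.000e-04 -1.466e-01] [[0.0, -0.968, -0.252], [1.0, 0.0, -0.0], [0.001, -0.252, 0.968]]
```

```bash
python3 - <<'E'
from h import *
plan((.585,.03,.22),1.414,frm=(.255,.598,.237))
E
```

```text
t 0.10 shift [-526.62 -392.65   17.72] spin -14.15 j7 -0.06 pos [0.2553 0.5973 0.2356] tilt 0.1 F [-0.1  0.4  0.2]
```

Emit:
arm_command:
  motion:
    - [87,-32,-24,0,0]
    - [87,-64,-48,0,0]
    - [87,-96,-72,0,0]
    - [87,-128,-96,0,0]
    - [87,-160,-120,0,0]

```text
time: 0.52
position: [0.3559, 0.4225, 0.2361]
tool_rot: [-0.63, -3.078, 0.001]
ft_force: [0.8, 0.9, -0.4]
grip_width: 0.998
grip_force: 0.0
```

Emit:
arm_command:
  motion:
    - [87,-32,-24,0,0]
    - [87,-64,-48,0,0]
    - [87,-96,-72,0,0]
    - [87,-128,-96,0,0]
    - [87,-160,-120,0,0]

```text
time: 0.93
position: [0.4558, 0.2493, 0.2363]
tool_rot: [-0.63, -3.078, 0.0]
ft_force: [0.5, 0.1, 0.5]
grip_width: 0.996
grip_force: 0.0
```

Emit:
arm_command:
  motion:
    - [87,-33,-24,5,-3]
    - [87,-66,-48,10,-6]
    - [87,-99,-72,15,-9]
    - [87,-132,-96,18,-12]
    - [87,-165,-120,18,-14]

```text
time: 1.35
position: [0.5599, 0.0742, 0.2176]
tool_rot: [-0.246, -3.13, 0.0]
ft_force: [0.6, 1.3, 0.3]
grip_width: 1.003
grip_force: 0.0
```

Emit:
arm_command:
  motion:
    - [87,-34,-33,0,0]
    - [87,-34,-33,0,0]
    - [87,-34,-33,0,0]

```text
time: 1.6
position: [0.5891, 0.0339, 0.2179]
tool_rot: [-0.261, -3.13, 0.003]
ft_force: [-0.0, -0.0, -0.0]
grip_width: 1.0
grip_force: 0.0
```

```bash
python3 - <<'E'
from h import *
plan((.585,.03,.22),1.414)
P=camera_params("wrist");im,d=get_image("wrist");np.savez("w1.npz",im=im,d=d);import pickle;pickle.dump(P,open("w1.pkl","wb"))
cv2.imwrite("pics/w1.png",cv2.resize(im[...,::-1],(800,600),interpolation=cv2.INTER_CUBIC))
E
```

```text
t 1.60 shift [ 3.43 -4.54 -2.04] spin -0.54 j7 1.37 pos [0.5891 0.0339 0.2179] tilt 0.12 F [-0. -0. -0.]
```

View pics/w1.png

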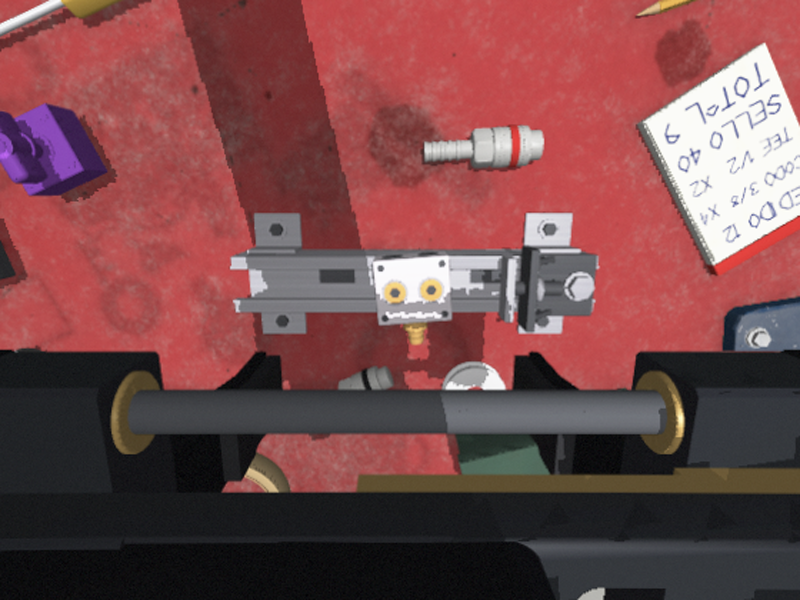

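The wrist view shows the rail from (235,250..310) to (598,..), the block at (413,290) and the pad face near x=505. I'll fit the rail and block from the depth.

```bash
cat > fit.py <<'E'
from h import *
import pickle
z=np.load("w1.npz");d=z["d"];P=pickle.load(open("w1.pkl","rb"))
pts=np.array([(u,v) for v in range(140,242) for u in range(155,430)]);W=px2w("wrist",d,pts,P)
ok=np.array([d[v,u]>0 for u,v in pts])
top=W[ok&(W[:,2]>.037)&(W[:,2]<.045)]
print("rail top z",np.median(top[:,2]),len(top))
best=None
for a in np.arange(1.36,1.48,.002):   # sharpest lateral profile
    n=np.array([-np.sin(a),np.cos(a)]);l=(top[:,:2]-[.585,.03])@n
    lo,hi=np.percentile(l,[2,98]);h=hi-lo
    if best is None or h<best[0]: best=(h,a)
a=best[1];print("rail ang",best)
n=np.array([-np.sin(a),np.cos(a)]);x=np.array([np.cos(a),np.sin(a)])
l=(top[:,:2]-[.585,.03])@n*1000;s=(top[:,:2]-[.585,.03])@x*1000
print("lat hist",np.histogram(l,np.arange(-30,31,2)))
print("s range",np.percentile(s,[0,.5,1,2,99,100]))
for lo,hi,nm in((.0635,.069,"blk"),(.055,.0632,"pad")):
    w=W[ok&(W[:,2]>lo)&(W[:,2]<hi)]
    s=(w[:,:2]-[.585,.03])@x*1000;l=(w[:,:2]-[.585,.03])@n*1000
    k=(s<45)&(np.abs(l)<30) if nm=="blk" else (s>45)
    print(nm,np.median(w[k,2]),cv2.minAreaRect((w[k,:2]*1000).astype(np.float32)),"s hist",np.histogram(s,np.arange(-30,120,4))[0])
E
python3 fit.py
python3 - <<'E'
import cv2,numpy as np
im=np.load("w1.npz")["im"][...,::-1]
a=cv2.resize(im[168:226,155:290],None,fx=5.9,fy=5.9,interpolation=cv2.INTER_CUBIC)
b=cv2.resize(im[140:240,290:425],None,fx=2.55,fy=2.55,interpolation=cv2.INTER_CUBIC)
b=cv2.resize(im[168:212,305:425],(796,250),interpolation=cv2.INTER_CUBIC)
c=np.zeros((600,800,3),np.uint8);c[:a.shape[0],:a.shape[1]]=a[:600,:800];c[348:598,:796]=b
cv2.imwrite("pics/w1c.png",c);print(a.shape,b.shape)
E
```

```text
rail top z 0.03967546211530942 3526
rail ang (np.float64(0.040269342380987255), np.float64(1.4080000000000001))
lat hist (array([  0,   0,   3,   2,  28, 138, 295, 313, 312, 343, 182,  41,  20,
         4,   2,   2,   6,  25,  40,  52,  67, 222, 350, 341, 326, 345,
        51,  12,   2,   2]), array([-30, -28, -26, -24, -22, -20, -18, -16, -14, -12, -10,  -8,  -6,
        -4,  -2,   0,   2,   4,   6,   8,  10,  12,  14,  16,  18,  20,
        22,  24,  26,  28,  30]))
s range [-115.23420193 -113.13802455 -112.04879585 -110.21171708  142.55173994
  147.04009712]
blk 0.06544848697491862 ((585.1187133789062, 44.1727409362793), (50.0009765625, 44.168087005615234), 85.08330535888672) s hist [  0   0   0   0  43 195 184 184 180 228 183 179 195 199 192 190 176  50
   0   0   0   0   0   0   0   0   0   0   0   1 244 132   0   0   0   0
   0]
pad 0.05975897681104578 ((599.2006225585938, 125.01846313476562), (40.04047775268555, 55.670379638671875), 80.41806030273438) s hist [  0   0   0   0   3   6   6   5   8  12  45  69  58  13   8   6   4   0
   0   0   0   0   0   0   0   0 151 184  30  31 136   6  83  29  28  33
  13]
(342, 796, 3) (250, 796, 3)
```

View pics/w1c.png

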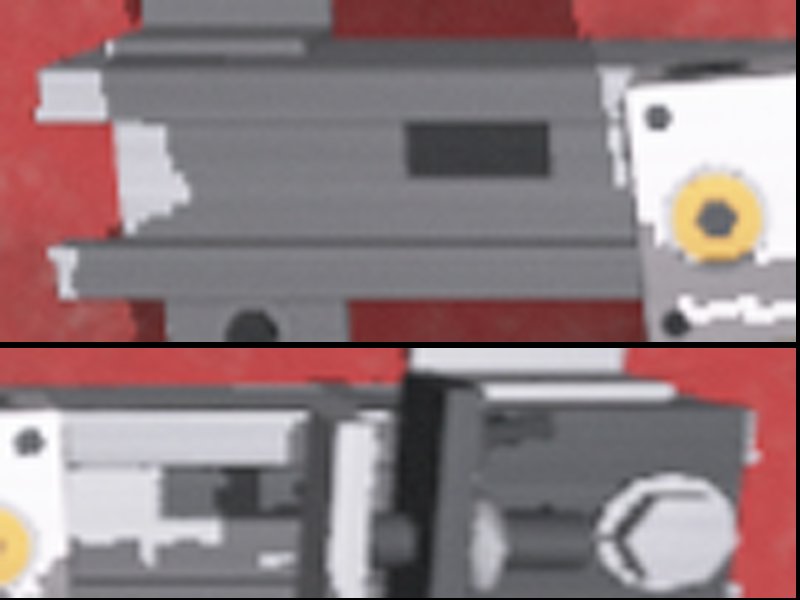

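In the upper crop the rail-top edges lie at rows 68 and 298, the slot edges at 122 and 242, and the block's near-left corner at (628,88). In the lower crop the pad's front edge is near column 333.

```bash
python3 - <<'E'
from h import *
import pickle
P=pickle.load(open("w1.pkl","rb"))
f=lambda L:[((x+.5)/5.9-.5+155,(y+.5)/5.9-.5+168) for x,y in L]
r=px2w("wrist",None,f([(105,69),(600,68),(60,298),(640,298),(105,122),(400,122),(75,242),(640,243)]),P,z=.0405)
for i in range(0,8,2):
    v=r[i+1]-r[i];print(r[i].round(4),r[i+1].round(4),"ang %.4f"%np.arctan2(v[1],v[0]))
a=1.411;n=np.array([-np.sin(a),np.cos(a)]);print("lat",((r[:,:2]-[.585,.03])@n*1000).round(1))
e=px2w("wrist",None,f([(38,72),(60,298)]),P,z=.0405);print("end",e.round(4),((e[:,:2]-[.585,.03])@[np.cos(a),np.sin(a)]*1000).round(1))
g=lambda L:[(x/6.633+305,y/5.68+168) for x,y in L]
p=px2w("wrist",None,g([(335,75),(330,245)]),P,z=.0625);print("padtop",((p[:,:2]-[.585,.03])@[np.cos(a),np.sin(a)]*1000).round(1))
s,Q=st();print(s["joint_positions"].round(2))
plan((.514,-.2762,.22),np.radians(93.7),frm=(.5887,.0337,.219))
E
```

```text
[ 0.5473 -0.067   0.0405] [0.5609 0.0161 0.0405] ang 1.4078
[ 0.5851 -0.0847  0.0405] [0.6019 0.0157 0.0405] ang 1.4056
[ 0.5561 -0.0693  0.0405] [ 0.5644 -0.0194  0.0405] ang 1.4058
[ 0.5758 -0.0796  0.0405] [0.5921 0.0174 0.0405] ang 1.4038
lat [ 21.8  21.6 -18.4 -18.9  12.7  12.5  -8.3  -9. ]
end [[ 0.5459 -0.0784  0.0405]
 [ 0.5851 -0.0847  0.0405]] [-113.2 -113.2]
padtop [76.9 77.7]
[-0.45  0.21  0.4   1.65 -0.08  1.3   1.37]
t 1.65 shift [  23.6  -317.9    -0.82] spin -13.01 j7 1.37 pos [0.5882 0.037  0.2179] tilt 0.08 F [0.7 0.7 0.5]
```

Emit:
arm_command:
  motion:
    - [87,5,-41,0,-3]
    - [87,8,-82,0,-6]
    - [87,12,-123,0,-9]
    - [87,16,-163,0,-12]
    - [87,19,-203,0,-13]

```text
time: 2.07
position: [0.5365, -0.158, 0.2185]
tool_rot: [-0.116, 3.139, 0.003]
ft_force: [0.0, 0.1, -0.3]
grip_width: 0.998
grip_force: 0.0
```

```bash
python3 - <<'E'
from h import *
plan((.514,-.2762,.22),np.radians(93.7))
E
```

```text
t 2.07 shift [  31.12 -116.18   -1.69] spin 0.53 j7 1.95 pos [ 0.5365 -0.158   0.2185] tilt 0.1 F [ 0.   0.1 -0.3]
```

Emit:
arm_command:
  motion:
    - [87,10,-39,0,0]
    - [87,20,-78,0,0]
    - [87,28,-111,0,0.5]
    - [87,28,-111,0,0.5]
    - [87,28,-111,0,0.5]

```text
time: 2.48
position: [0.5162, -0.2721, 0.2184]
tool_rot: [0.089, -3.14, -0.001]
ft_force: [-0.1, 1.1, -0.1]
grip_width: 0.996
grip_force: 0.0
```

```bash
python3 - <<'E'
from h import *
import pickle
plan((.514,-.2762,.22),np.radians(93.7))
P=camera_params("wrist");im,d=get_image("wrist");np.savez("w2.npz",im=im,d=d);pickle.dump(P,open("w2.pkl","wb"))
pts=np.array([(u,v) for v in range(110,260) for u in range(180,380)]);W=px2w("wrist",d,pts,P)
ok=np.array([d[v,u]>0 for u,v in pts])&(abs(W[:,0]-.514)<.05)&(abs(W[:,1]+.276)<.05)
for lo,hi in((.034,.044),(.06,.075)):
    w=W[ok&(W[:,2]>lo)&(W[:,2]<hi)];print(len(w),np.median(w[:,2]),cv2.minAreaRect((w[:,:2]*1000).astype(np.float32)))
    if lo<.05:
        b=px2w("wrist",None,[(0,0)],P,z=0)
c=im[120:225,180:360,::-1]
cv2.imwrite("pics/w2c.png",cv2.resize(c,None,fx=4.4,fy=4.4,interpolation=cv2.INTER_CUBIC))
E
```

```text
t 2.48 shift [ 2.43 -3.99 -1.62] spin -0.46 j7 2.17 pos [ 0.5162 -0.2721  0.2184] tilt 0.05 F [-0.1  1.1 -0.1]
1272 0.03773884741954567 ((512.7626953125, -279.4601745605469), (45.56928634643555, 43.81893539428711), 3.8106563091278076)
611 0.06755071091606002 ((512.7379760742188, -279.1893615722656), (43.657466888427734, 16.10365867614746), 4.329629898071289)
```

View pics/w2c.png

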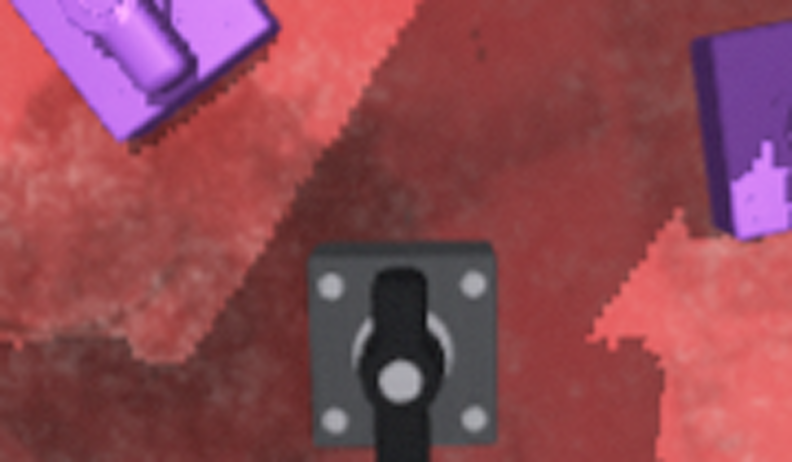

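The stop sits at the crop's (400,345), centre (0.513,-0.279), rotated 3.9°, with its wing lying along the foot. Going down to grasp it.

```bash
python3 - <<'E'
from h import *
plan((.5128,-.2794,.0285),np.radians(93.9))
E
```

```text
t 2.53 shift [  4.91  -9.49 189.7 ] spin -0.46 j7 2.17 pos [ 0.5172 -0.27    0.2182] tilt 0.11 F [0.3 0.2 0. ]
```

Emit:
arm_command:
  motion:
    - [87,4.9,-9.5,25,-0.5]
    - [87,4.9,-9.5,50,-0.5]
    - [87,4.9,-9.5,75,-0.5]
    - [87,4.9,-9.5,95,-0.5]
    - [87,4.9,-9.5,105,-0.5]

```text
time: 2.95
position: [0.5123, -0.2771, 0.1105]
tool_rot: [0.114, -3.136, -0.006]
ft_force: [-0.5, 1.2, -0.2]
grip_width: 1.002
grip_force: 0.0
```

Emit:
arm_command:
  motion:
    - [87,0,0,0,0]
    - [87,0,0,0,0]
    - [87,0,0,0,0]

```text
time: 3.2
position: [0.5139, -0.2811, 0.115]
tool_rot: [-0.108, 3.137, -0.001]
ft_force: [0.8, 0.2, 0.4]
grip_width: 0.998
grip_force: 0.0
```

```bash
python3 - <<'E'
from h import *
plan((.5128,-.2794,.0285),np.radians(93.9))
E
```

```text
t 3.20 shift [ 1.16  1.85 86.48] spin 0.05 j7 2.25 pos [ 0.5139 -0.2811  0.115 ] tilt 0.13 F [0.8 0.2 0.4]
```

```bash
cat > trk.py <<'E'
from h import *
# log of commanded final rows: x y z spin
LOG=[(-160,-120,0,0),(-160,-120,0,0),(-165,-120,18,-14),(-34,-33,0,0),(19,-203,0,-13),(28,-111,0,.5),(4.9,-9.5,105,-.5)]
try: LOG+=[tuple(map(float,l.split())) for l in open("log.txt") if l.strip()]
except OSError: pass
p=np.array([.255,.598,.237]);a=66.87
for x,y,z,s in LOG:
    r=np.radians(a);ty=np.array([np.cos(r),np.sin(r),0]);tx=np.array([-np.sin(r)*-1*-1,np.cos(r),0])
    p=p+(x*tx*-1*-1+y*ty+z*np.array([0,0,-1]))/1000;a-=s
def go(q,yaw):
    r=np.radians(a);ty=np.array([np.cos(r),np.sin(r),0]);tx=np.array([-np.sin(r),np.cos(r),0]);d=(np.array(q)-p)*1000
    s=get_state();sp=(-(yaw-a)+90)%180-90
    print("t %.2f cmd"%s["time"],p.round(4),"yaw %.2f"%a,"meas",s["position"].round(4),"F",s["ft_force"].round(1),"w %.1f"%(s["grip_width"]*87))
    print("  shift x %.1f y %.1f z %.1f spin %.1f"%(d@tx,d@ty,-d[2],sp))
E
python3 - <<'E'
from trk import *
go((.5128,-.2794,.0285),93.9)
E
```

```text
t 3.20 cmd [ 0.5122 -0.2814  0.114 ] yaw 93.87 meas [ 0.5139 -0.2811  0.115 ] F [0.8 0.2 0.4] w 86.8
  shift x -0.7 y 1.9 z 85.5 spin -0.0
```

Emit:
arm_command:
  motion:
    - [87,0,0,20,0]
    - [87,0,0,30,0]

```text
time: 3.37
position: [0.5135, -0.2816, 0.0843]
tool_rot: [-0.107, 3.137, -0.001]
ft_force: [0.2, -0.3, -0.5]
grip_width: 1.0
grip_force: 0.0
```

Emit:
arm_command:
  motion:
    - [87,0,0,0,0]

```text
time: 3.45
position: [0.5117, -0.2807, 0.0823]
tool_rot: [0.106, -3.138, -0.002]
ft_force: [0.1, -0.0, 0.4]
grip_width: 1.001
grip_force: 0.0
```

Emit:
arm_command:
  motion:
    - [87,0,0,0,0]

```text
time: 3.53
position: [0.5125, -0.2815, 0.0838]
tool_rot: [0.106, -3.139, -0.0]
ft_force: [-0.7, 0.2, -0.3]
grip_width: 1.002
grip_force: 0.0
```

Emit:
arm_command:
  motion:
    - [87,0,0,0,0]

```text
time: 3.62
position: [0.513, -0.2819, 0.0845]
tool_rot: [-0.106, 3.139, -0.001]
ft_force: [0.6, 0.6, 0.3]
grip_width: 0.999
grip_force: 0.0
```

Emit:
arm_command:
  motion:
    - [87,0,0,0,0]

```text
time: 3.7
position: [0.5131, -0.2821, 0.0846]
tool_rot: [-0.106, 3.138, -0.001]
ft_force: [-0.2, 0.0, 0.2]
grip_width: 1.002
grip_force: 0.0
```

Emit:
arm_command:
  motion:
    - [87,0,2,20,0]
    - [87,0,2,38,0]
    - [87,0,2,50,0]
    - [87,0,2,55.5,0]
    - [87,0,2,55.5,0]

```text
time: 4.12
position: [0.5117, -0.2794, 0.027]
tool_rot: [0.106, -3.138, -0.001]
ft_force: [0.0, -0.7, 0.6]
grip_width: 1.001
grip_force: 0.0
```

Emit:
arm_command:
  motion:
    - [60,0,0,0,0]
    - [45,0,0,0,0]
    - [40,0,0,0,0]
    - [40,0,0,0,0]
    - [40,0,0,0,0]
  newtons: 30

```text
time: 4.53
position: [0.5128, -0.2798, 0.0286]
tool_rot: [-0.106, 3.139, -0.0]
ft_force: [0.4, 0.4, 0.5]
grip_width: 0.702
grip_force: 0.0
```

Emit:
arm_command:
  motion:
    - [40,0,0,0,0]
    - [40,0,0,0,0]
    - [40,0,0,0,0]
  newtons: 30

```text
time: 4.78
position: [0.5124, -0.2794, 0.0281]
tool_rot: [-0.106, 3.14, 0.001]
ft_force: [0.3, 0.2, 2.0]
grip_width: 0.504
grip_force: 28.0
```

Emit:
arm_command:
  motion:
    - [40,0,0,20,0]
    - [40,0,0,-15,0]
    - [40,0,0,-50,0]
    - [40,0,0,-90,0]
    - [40,0,0,-130,0]

```text
time: 5.2
position: [0.5113, -0.2793, 0.1587]
tool_rot: [0.105, -3.138, -0.001]
ft_force: [2.5, 0.2, -3.0]
grip_width: 0.501
grip_force: 30.0
```

That first row was my mistake: it pushed 20 mm down before lifting. The stop is still held, but it may have slipped in the grip, so I'll check it once it's over the rail.

```bash
cat > log.txt <<'E'
0 0 30 0
0 2 55.5 0
0 0 -130 0
E
python3 - <<'E'
from trk import *
go((.5726,-.034,.1585),-9.4)
E
```

```text
t 5.20 cmd [ 0.512  -0.2794  0.1585] yaw 93.87 meas [ 0.5113 -0.2793  0.1587] F [ 2.5  0.2 -3. ] w 43.6
  shift x -77.0 y 240.7 z -0.0 spin -76.7
```

Emit:
arm_command:
  motion:
    - [40,-11,35,0,7]
    - [40,-22,70,0,14]
    - [40,-34,105,0,21]
    - [40,-45,140,0,28]
    - [40,-56,175,0,35]

```text
time: 5.62
position: [0.5556, -0.1025, 0.1577]
tool_rot: [-0.8, -3.037, -0.0]
ft_force: [0.1, -0.6, -1.6]
grip_width: 0.501
grip_force: 30.0
```

```bash
echo "-56 175 0 35" >> log.txt
python3 - <<'E'
from trk import *
go((.5726,-.034,.1585),-9.4)
print(get_state()["joint_positions"].round(2))
E
```

```text
t 5.62 cmd [ 0.5561 -0.101   0.1585] yaw 58.87 meas [ 0.5556 -0.1025  0.1577] F [ 0.1 -0.6 -1.6] w 43.6
  shift x 20.5 y 65.9 z -0.0 spin 68.3
[-0.37  0.21  0.57  1.79 -0.12  1.18  1.29]
```

Emit:
arm_command:
  motion:
    - [40,6,18,0,7]
    - [40,12,36,0,14]
    - [40,18,54,0,21]
    - [40,20.5,65.9,0,28]
    - [40,20.5,65.9,0,35]

```text
time: 6.03
position: [0.5703, -0.0321, 0.1572]
tool_rot: [-1.668, -2.66, -0.002]
ft_force: [-0.7, 1.0, -2.8]
grip_width: 0.499
grip_force: 30.0
```

Emit:
arm_command:
  motion:
    - [40,0,0,0,7]
    - [40,0,0,0,14]
    - [40,0,0,0,21]
    - [40,0,0,0,28]
    - [40,0,0,0,33.3]

```text
time: 6.45
position: [0.5695, -0.0365, 0.1574]
tool_rot: [-2.367, -2.065, 0.002]
ft_force: [0.3, -0.7, -1.2]
grip_width: 0.5
grip_force: 30.0
```

Emit:
arm_command:
  motion:
    - [40,0,0,20,0]
    - [40,0,0,40,0]
    - [40,0,0,50,0]
    - [40,0,0,50,0]
    - [40,0,0,50,0]

```text
time: 6.87
position: [0.5696, -0.0367, 0.1076]
tool_rot: [-2.361, -2.072, 0.002]
ft_force: [1.2, 0.3, -2.8]
grip_width: 0.497
grip_force: 30.0
```

```bash
printf "20.5 65.9 0 35\n0 0 0 33.3\n0 0 50 0\n" >> log.txt
python3 - <<'E'
from trk import *
import pickle
go((.5726,-.034,.1085),-9.4)
for n in("wrist","scene"):
    P=camera_params(n);im,d=get_image(n);np.savez(n+"3.npz",im=im,d=d);pickle.dump(P,open(n+"3.pkl","wb"))
    if n=="wrist": a=cv2.resize(im,(400,300),interpolation=cv2.INTER_AREA); W=im
# project TCP in scene
P=camera_params("scene");T=np.linalg.inv(np.array(P["extrinsics"]))
q,_=cv2.projectPoints(np.array([[.5726,-.034,.1085]]),cv2.Rodrigues(T[:3,:3])[0],T[:3,3],np.array(P["intrinsics"]),np.array(P["D"]))
u,v=q[0,0].round().astype(int);print(u,v)
c=np.zeros((600,800,3),np.uint8);c[:300,:400]=a
b=cv2.resize(im[v-50:v+50,u-66:u+67],(798,600),interpolation=cv2.INTER_CUBIC)
cv2.imwrite("pics/s3.png",b[...,::-1]);cv2.imwrite("pics/w3.png",cv2.resize(W[:300],(800,429),interpolation=cv2.INTER_CUBIC)[...,::-1])
E
```

```text
t 6.87 cmd [ 0.5726 -0.034   0.1085] yaw -9.43 meas [ 0.5696 -0.0367  0.1076] F [ 1.2  0.3 -2.8] w 43.2
  shift x -0.0 y -0.0 z -0.0 spin -0.0
256 186
```

View pics/s3.png

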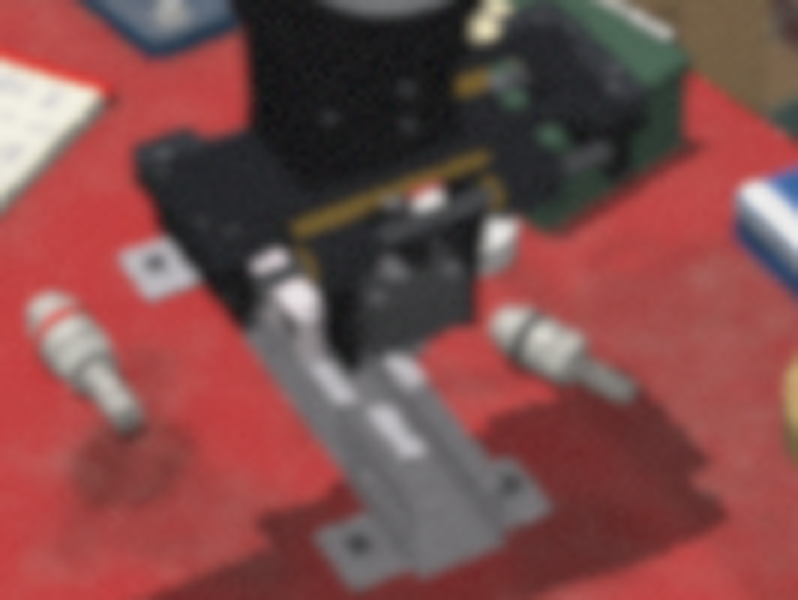

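View pics/w3.png

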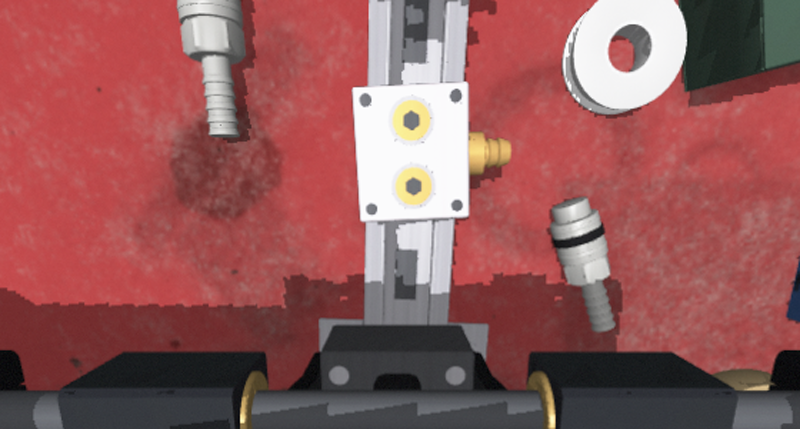

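The scene crop shows the stop hanging upright between the fingers over the rail. The wrist view shows the stop's front edge at x 330..470, y 326, and the rail running down to it at x about 366..450. I'll measure the lateral offset and the yaw in the tool frame with code.

```bash
cat > lat.py <<'E'
from h import *
import sys
# fixed wrist camera in tool frame
C=np.array([[0,-.968,-.252],[1,0,0],[0,-.252,.968]]);O=np.array([.0688,-.0001,-.1466])
def rail_in_tool(im,h,rows,c0=279.9,half=60,show=False):
    P=camera_params("wrist");K=np.array(P["intrinsics"]);D=np.array(P["D"])
    i=im.astype(float);red=(i[...,0]-i[...,1])/(i.sum(2)+1)
    L=[];
    for v in rows:
        g=red[v]<.10
        c=int(c0)
        if not g[c-10:c+30].mean()>.8: continue
        m=c+8;a=m
        while g[a-1]: a-=1
        b=m
        while g[b+1]: b+=1
        L.append((v,a-.5,b+.5))
    out=[]
    for v,a,b in L:
        u=cv2.undistortPoints(np.array([[[a,v]],[[b,v]]],float),K,D)[:,0]
        q=[]
        for e in u:
            r=C@np.array([e[0],e[1],1.]);q.append(O+(h-O[2])/r[2]*r)
        out.append((v,q[0][0]*1e3,q[0][1]*1e3,q[1][1]*1e3,(q[1][1]-q[0][1])*1e3,(q[0][1]+q[1][1])*500))
    return np.array(out)
E
python3 - <<'E'
from lat import *
im=np.load("wrist3.npz")["im"]
P=camera_params("wrist");s,Q=st();T=np.array(P["extrinsics"]);print((Q.T@(T[:3,3]-s["position"])).round(4),(Q.T@T[:3,:3]).round(4).tolist(),s["position"].round(4))
o=rail_in_tool(im,.108-.041,list(range(2,58,6))+list(range(156,224,4)))
print(o.round(1))
if len(o)>4:
    k=(o[:,4]>38)&(o[:,4]<44);f=np.polyfit(o[k,1],o[k,5],1);print("slope(rad)",f[0],"at x=0",f[1])
# stop foot front edge in crop
d=np.load("wrist3.npz")["d"];print(d[240:262:4,240:330:8].round(3))
E
```

```text
[ 0.0685 -0.0003 -0.1466] [[0.0003, -0.9676, -0.2523], [1.0, 0.0004, -0.0], [0.0001, -0.2523, 0.9676]] [ 0.5708 -0.0367  0.109 ]
[[  2.  142.4 -11.9  28.7  40.5   8.4]
 [  8.  139.4 -11.9  28.8  40.7   8.4]
 [ 14.  136.3 -12.   28.9  40.9   8.5]
 [ 20.  133.2 -12.   28.5  40.5   8.2]
 [ 26.  130.1 -12.1  28.6  40.6   8.3]
 [ 32.  126.9 -12.1  28.7  40.8   8.3]
 [ 38.  123.7 -12.2  28.2  40.4   8. ]
 [ 44.  120.5 -12.2  28.4  40.6   8.1]
 [ 50.  117.3 -12.3  27.9  40.2   7.8]
 [ 56.  114.  -12.9  28.   41.    7.5]
 [156.   54.8 -14.6  25.7  40.3   5.5]
 [160.   52.2 -14.6  25.8  40.4   5.6]
 [164.   49.7 -14.7  25.9  40.5   5.6]
 [168.   47.1 -14.7  25.9  40.7   5.6]
 [172.   44.4 -14.8  25.4  40.1   5.3]
 [176.   41.8 -14.8  25.4  40.3   5.3]
 [180.   39.2 -15.5  25.5  41.1   5. ]
 [184.   36.5 -15.6  25.6  41.2   5. ]
 [188.   33.8 -15.6  25.   40.6   4.7]
 [192.   31.1 -15.7  25.1  40.8   4.7]
 [196.   28.4 -15.7  25.2  40.9   4.7]
 [200.   25.7 -15.8  24.6  40.4   4.4]
 [204.   22.9 -15.8  24.7  40.5   4.4]
 [208.   20.2 -15.9  24.7  40.6   4.4]
 [212.   17.4 -15.9  24.1  40.1   4.1]
 [216.   14.6 -16.   24.2  40.2   4.1]
 [220.   11.7 -16.   24.3  40.3   4.1]]
slope(rad) 0.03491137873308171 at x=0 3.6829874733167283
[[0.136 0.135 0.136 0.136 0.136 0.135 0.135 0.135 0.135 0.135 0.136 0.136]
 [0.13  0.131 0.13  0.132 0.132 0.131 0.132 0.13  0.131 0.13  0.131 0.131]
 [0.131 0.13  0.13  0.131 0.13  0.13  0.13  0.131 0.131 0.13  0.13  0.13 ]
 [0.131 0.131 0.13  0.13  0.129 0.131 0.13  0.131 0.13  0.131 0.13  0.13 ]
 [0.    0.131 0.131 0.131 0.131 0.131 0.13  0.131 0.13  0.131 0.131 0.131]
 [0.13  0.131 0.132 0.131 0.132 0.132 0.131 0.132 0.129 0.132 0.132 0.131]]
```

Emit:
arm_command:
  motion:
    - [40,0,0,0,0]

```text
time: 7.05
position: [0.571, -0.0366, 0.1093]
tool_rot: [2.36, 2.071, 0.003]
ft_force: [-0.2, -0.7, -3.5]
grip_width: 0.5
grip_force: 30.0
```

Emit:
arm_command:
  motion:
    - [40,0,0,0,0]

```text
time: 7.13
position: [0.5708, -0.0366, 0.1091]
tool_rot: [2.361, 2.072, 0.003]
ft_force: [-0.4, 0.1, -2.7]
grip_width: 0.502
grip_force: 30.0
```

Emit:
arm_command:
  motion:
    - [40,0,0,0,0]

```text
time: 7.22
position: [0.5706, -0.0365, 0.1088]
tool_rot: [2.361, 2.072, 0.002]
ft_force: [0.1, -0.4, -2.2]
grip_width: 0.505
grip_force: 30.0
```

The tool-frame fit says to spin +2.0° and shift +3.7 mm in y. The foot has slipped about 12 mm up in the grip, so its underside now sits about 4 mm below the TCP. I'll correct the alignment and check it again.

Emit:
arm_command:
  motion:
    - [40,0,3.7,0,2]
    - [40,0,3.7,10,2]
    - [40,0,3.7,20,2]
    - [40,0,3.7,20,2]
    - [40,0,3.7,20,2]

```text
time: 7.63
position: [0.5726, -0.037, 0.0867]
tool_rot: [-2.395, -2.03, 0.004]
ft_force: [-0.2, -0.2, -2.2]
grip_width: 0.502
grip_force: 30.0
```

```bash
cat > chk.py <<'E'
from lat import *
im,d=get_image("wrist");s,Q=st();z=s["position"][2]
o=rail_in_tool(im,z-.041,list(range(2,60,4))+list(range(150,228,3)))
k=(o[:,4]>38)&(o[:,4]<44);f=np.polyfit(o[k,1],o[k,5],1);print(k.sum(),"slope %.4f at x=0 %.2f near %.2f"%(f[0],f[1],np.mean(o[k][-5:,5])),"width %.2f"%o[k,4].mean())
# foot: front edge corners via depth jump on row 250
K=np.array(camera_params("wrist")["intrinsics"])
for v in(244,250,256):
    r=d[v];m=(r>.12)&(r<.142);a=280
    while m[a-1] or m[a-2]:a-=1
    b=280
    while m[b+1] or m[b+2]:b+=1
    print(v,a,b,"centre y mm %.2f"%(((a+b)/2-K[0,2])/K[0,0]*d[v,280]*1e3-.2),"w %.1f"%((b-a+1)/K[0,0]*np.median(r[a:b])*1e3))
print("pos",s["position"].round(4),"yaw %.2f"%np.degrees(np.arctan2(Q[1,1],Q[0,1])),"F",s["ft_force"].round(1),"j",s["joint_positions"].round(2),s["time"])
np.savez("last.npz",im=im,d=d)
E
python3 chk.py
```

```text
36 slope 0.0019 at x=0 0.69 near 0.64 width 40.61
244 225 330 centre y mm -0.32 w 43.0
250 224 331 centre y mm -0.32 w 43.4
256 224 331 centre y mm -0.32 w 43.7
pos [ 0.5732 -0.0371  0.0873] yaw -9.44 F [-0.3  0.3 -2.4] j [-0.54  0.33  0.66  1.83 -0.23  1.06  0.04] 7.6833
```

Emit:
arm_command:
  motion:
    - [40,0,0.9,8,0]
    - [40,0,0.9,16,0]
    - [40,0,0.9,24,0]
    - [40,0,0.9,24,0]
    - [40,0,0.9,24,0]

```text
time: 8.1
position: [0.574, -0.0372, 0.0631]
tool_rot: [-2.396, -2.03, 0.002]
ft_force: [0.2, 0.8, -1.8]
grip_width: 0.5
grip_force: 30.0
```

```bash
python3 chk.py
```

```text
30 slope 0.0016 at x=0 -0.76 near -0.70 width 40.56
244 225 330 centre y mm -0.32 w 43.0
250 224 331 centre y mm -0.32 w 43.4
256 224 331 centre y mm -0.32 w 43.7
pos [ 0.5745 -0.0372  0.0637] yaw -9.46 F [ 0.9 -0.7 -2.4] j [-0.53  0.36  0.65  1.85 -0.25  1.01  0.06] 8.15
```

Emit:
arm_command:
  motion:
    - [40,0,-0.3,3,0]
    - [40,0,-0.3,6,0]
    - [40,0,-0.3,8,0]
    - [40,0,-0.3,10,0]
    - [40,0,-0.3,10,0]

```text
time: 8.57
position: [0.5741, -0.037, 0.0536]
tool_rot: [-2.397, -2.031, 0.001]
ft_force: [1.0, 0.5, -2.2]
grip_width: 0.503
grip_force: 30.0
```

Emit:
arm_command:
  motion:
    - [40,0,0,1,0]
    - [40,0,0,2,0]
    - [40,0,0,3,0]
    - [40,0,0,3,0]

```text
time: 8.9
position: [0.5743, -0.0371, 0.0509]
tool_rot: [-2.397, -2.031, 0.0]
ft_force: [0.6, -0.2, -2.6]
grip_width: 0.502
grip_force: 30.0
```

```bash
python3 chk.py
```

```text
27 slope 0.0040 at x=0 -1.23 near -1.10 width 40.51
244 225 330 centre y mm -0.32 w 42.9
250 224 331 centre y mm -0.32 w 43.4
256 224 331 centre y mm -0.32 w 43.7
pos [ 0.5743 -0.0371  0.051 ] yaw -9.45 F [-0.9 -0.1 -2.8] j [-0.52  0.38  0.64  1.86 -0.27  0.99  0.07] 8.95
```

Emit:
arm_command:
  motion:
    - [40,0,-0.4,1,0]
    - [40,0,-0.4,2,0]
    - [40,0,-0.4,3,0]
    - [40,0,-0.4,3,0]

```text
time: 9.28
position: [0.5738, -0.037, 0.0478]
tool_rot: [-2.397, -2.031, 0.0]
ft_force: [0.1, -0.3, -2.0]
grip_width: 0.501
grip_force: 30.0
```

Emit:
arm_command:
  motion:
    - [40,0,0,0.5,0]
    - [40,0,0,1,0]
    - [40,0,0,1,0]

```text
time: 9.53
position: [0.574, -0.0371, 0.047]
tool_rot: [-2.397, -2.031, -0.0]
ft_force: [0.0, -0.3, -3.5]
grip_width: 0.505
grip_force: 30.0
```

Emit:
arm_command:
  motion:
    - [40,0,0,0.5,0]
    - [40,0,0,1,0]
    - [40,0,0,1,0]

```text
time: 9.78
position: [0.5739, -0.037, 0.046]
tool_rot: [-2.397, -2.031, 0.0]
ft_force: [-0.0, -0.2, -2.4]
grip_width: 0.504
grip_force: 30.0
```

Still no contact. I'll keep going in 0.5 mm steps.

Emit:
arm_command:
  motion:
    - [40,0,0,0.5,0]
    - [40,0,0,1,0]
    - [40,0,0,1,0]

```text
time: 10.03
position: [0.5739, -0.037, 0.045]
tool_rot: [-2.397, -2.031, 0.0]
ft_force: [0.9, 0.0, -2.4]
grip_width: 0.5
grip_force: 30.0
```

Emit:
arm_command:
  motion:
    - [40,0,0,0.5,0]
    - [40,0,0,1,0]
    - [40,0,0,1,0]

```text
time: 10.28
position: [0.5739, -0.037, 0.0439]
tool_rot: [-2.397, -2.031, 0.0]
ft_force: [-0.9, -0.3, -2.2]
grip_width: 0.5
grip_force: 30.0
```

```bash
python3 - <<'E'
from h import *
d=np.load("last.npz")["d"];K=np.array(camera_params("wrist")["intrinsics"])
v=np.arange(248,258);y=(v-K[1,2])/K[1,1];dep=np.median(d[248:258,260:300],1)
print("foot top tool z mm",((-.1466+dep*(.9676-.2523*y))*1e3).round(1))
E
```

```text
foot top tool z mm [-24.  -24.1 -24.1 -24.  -24.  -23.9 -24.  -23.9 -24.  -23.9]
```

Emit:
arm_command:
  motion:
    - [40,0,0,0.5,0]
    - [40,0,0,0.5,0]

```text
time: 10.45
position: [0.574, -0.037, 0.0438]
tool_rot: [-2.397, -2.031, -0.0]
ft_force: [0.2, -0.1, -1.1]
grip_width: 0.499
grip_force: 30.0
```

Emit:
arm_command:
  motion:
    - [40,0,0,0.5,0]
    - [40,0,0,0.5,0]

```text
time: 10.62
position: [0.574, -0.037, 0.0437]
tool_rot: [-2.397, -2.03, -0.0]
ft_force: [-2.5, 1.3, 4.0]
grip_width: 0.504
grip_force: 30.0
```

Emit:
arm_command:
  motion:
    - [40,0,0,0.5,0]
    - [40,0,0,0.5,0]

```text
time: 10.78
position: [0.574, -0.037, 0.0437]
tool_rot: [-2.396, -2.03, -0.001]
ft_force: [-3.8, 0.4, 7.3]
grip_width: 0.504
grip_force: 30.0
```

Contact came at TCP z 0.0438, so the foot is seated on the rail. I'll release and regrip higher.

Emit:
arm_command:
  motion:
    - [40,0,-0.4,-1.2,0]
    - [55,0,-0.4,-1.2,0]
    - [58,0,-0.4,-1.2,0]
    - [58,0,-0.4,-1.2,0]
    - [58,0,-0.4,-1.2,0]

```text
time: 11.2
position: [0.5738, -0.037, 0.0437]
tool_rot: [2.397, 2.031, 0.0]
ft_force: [0.0, 0.5, -0.2]
grip_width: 0.646
grip_force: 0.0
```

Emit:
arm_command:
  motion:
    - [58,0,0,-5,0]
    - [58,0,0,-10,0]
    - [58,0,0,-14,0]
    - [58,0,0,-14,0]

```text
time: 11.53
position: [0.5745, -0.037, 0.0591]
tool_rot: [2.396, 2.03, 0.003]
ft_force: [0.2, 0.5, 0.1]
grip_width: 0.665
grip_force: 0.0
```

```bash
python3 chk.py; python3 - <<'E'
from h import *
z=np.load("last.npz");d=z["d"];K=np.array(camera_params("wrist")["intrinsics"])
v=np.arange(240,290,4);y=(v-K[1,2])/K[1,1];dep=np.median(d[240:290:4,290:310],1)
s,Q=st();print(s["grip_width"]*87,"z world mm",(s["position"][2]*1e3-(-.1466+dep*(.9676-.2523*y))*1e3).round(1))
E
```

```text
28 slope 0.0022 at x=0 -1.43 near -1.41 width 40.37
244 280 280 centre y mm 0.79 w nan
250 263 289 centre y mm -0.91 w 10.6
256 261 290 centre y mm -1.06 w 11.2
pos [ 0.5743 -0.037   0.0586] yaw -9.46 F [ 0.5 -0.6  0.4] j [-0.53  0.37  0.64  1.85 -0.26  1.    0.06] 11.5833
57.62684883109485 z world mm [ 66.8  66.8  67.1  66.9  66.9  66.8  67.2  67.  125.7 127.9 129.4 129.7
 130.3]
  return _methods._mean(a, axis=axis, dtype=dtype,
  ret = ret.dtype.type(ret / rcount)
```

Emit:
arm_command:
  motion:
    - [58,0,-1.1,0,0]
    - [45,0,-1.1,0,0]
    - [40,0,-1.1,0,0]
    - [40,0,-1.1,0,0]
    - [40,0,-1.1,0,0]
  newtons: 25

```text
time: 12.0
position: [0.5726, -0.0368, 0.0576]
tool_rot: [2.397, 2.031, 0.0]
ft_force: [0.7, -0.8, -0.8]
grip_width: 0.505
grip_force: 25.0
```

Emit:
arm_command:
  motion:
    - [40,0,0,0,0]
    - [40,0,0,0,0]
    - [40,0,0,0,0]

```text
time: 12.25
position: [0.5724, -0.0368, 0.0576]
tool_rot: [-2.397, -2.031, 0.0]
ft_force: [-0.6, -0.1, -1.8]
grip_width: 0.501
grip_force: 25.0
```

```bash
python3 - <<'E'
from h import *
z=np.load("last.npz");im=z["im"].astype(int);d=z["d"]
s,Q=st();P=camera_params("wrist");K=np.array(P["intrinsics"])
# block top rear/front edges, pad front: depth->tool coords along centre column
for u in(262,280,300):
    v=np.arange(0,240,1);y=(v-K[1,2])/K[1,1];dep=d[v,u]
    x=68.5+dep*(-.9676*y-.2523)*1e3;h=58.6-(-146.6+dep*(.9676-.2523*y)*1e3)
    print(u,[(int(a),int(b)) for a,b in zip(x[::5],h[::5])])
E
```

```text
262 [(140, 0), (138, 0), (135, 1), (132, 1), (130, 1), (128, 0), (125, 0), (105, 65), (104, 64), (102, 65), (100, 65), (98, 65), (96, 66), (94, 65), (93, 65), (91, 65), (89, 64), (87, 65), (85, 64), (83, 63), (81, 65), (79, 64), (77, 65), (75, 65), (73, 66), (71, 65), (69, 65), (67, 65), (65, 64), (63, 65), (61, 65), (59, 64), (57, 64), (49, 0), (46, 0), (43, 0), (40, 0), (36, 0), (33, 0), (30, 0), (27, 0), (23, 0), (20, 0), (17, 0), (25, 44), (25, 52), (25, 62), (24, 66)]
280 [(140, 0), (137, 0), (135, 0), (132, 0), (130, 0), (127, 0), (125, 0), (106, 63), (103, 65), (102, 65), (100, 64), (98, 64), (96, 65), (94, 65), (92, 66), (91, 66), (89, 65), (87, 66), (85, 64), (83, 64), (81, 64), (79, 64), (77, 65), (76, 64), (73, 66), (71, 65), (69, 64), (67, 65), (65, 66), (63, 66), (61, 63), (59, 65), (52, 0), (49, 0), (46, 1), (43, 0), (39, 0), (37, 1), (33, 1), (30, 0), (27, 0), (23, 0), (20, 0), (16, 0), (25, 44), (25, 52), (25, 62), (24, 65)]
300 [(126, 38), (124, 38), (123, 37), (120, 39), (118, 38), (116, 39), (107, 64), (105, 65), (103, 65), (102, 65), (100, 64), (98, 65), (96, 65), (95, 64), (93, 64), (91, 64), (89, 64), (87, 65), (85, 63), (83, 64), (81, 65), (79, 65), (78, 64), (75, 65), (74, 64), (71, 65), (69, 64), (67, 64), (65, 64), (63, 64), (61, 65), (59, 65), (55, 38), (53, 38), (50, 38), (47, 38), (45, 38), (42, 39), (40, 38), (37, 39), (34, 38), (32, 39), (29, 38), (26, 38), (25, 44), (25, 53), (25, 62), (24, 66)]
```

Emit:
arm_command:
  motion:
    - [40,4,0,0,0]
    - [40,9,0,0,0]
    - [40,14,0,0,0]
    - [40,19,0,0,0]
    - [40,23,0,0,0]

```text
time: 12.67
position: [0.5763, -0.013, 0.0576]
tool_rot: [-2.396, -2.032, -0.0]
ft_force: [-0.5, -0.5, -2.8]
grip_width: 0.506
grip_force: 25.0
```

Emit:
arm_command:
  motion:
    - [40,2,0,0,0]
    - [40,4,0,0,0]
    - [40,6,0,0,0]
    - [40,8,0,0,0]
    - [40,10,0,0,0]

```text
time: 13.08
position: [0.5778, -0.0045, 0.0577]
tool_rot: [2.397, 2.03, -0.001]
ft_force: [0.0, -0.6, -1.4]
grip_width: 0.503
grip_force: 25.0
```

Emit:
arm_command:
  motion:
    - [40,2,0,0,0]
    - [40,4,0,0,0]
    - [40,6,0,0,0]
    - [40,8,0,0,0]
    - [40,10,0,0,0]

```text
time: 13.5
position: [0.5795, 0.0059, 0.0577]
tool_rot: [-2.397, -2.031, 0.0]
ft_force: [1.0, -0.2, -1.9]
grip_width: 0.504
grip_force: 25.0
```

Emit:
arm_command:
  motion:
    - [40,2,0,0,0]
    - [40,4,0,0,0]
    - [40,6,0,0,0]
    - [40,8,0,0,0]
    - [40,10,0,0,0]

```text
time: 13.92
position: [0.5812, 0.0157, 0.0577]
tool_rot: [-2.397, -2.031, 0.0]
ft_force: [0.2, -0.4, -1.9]
grip_width: 0.503
grip_force: 25.0
```

```bash
cat > gap.py <<'E'
from lat import *
im,d=get_image("wrist");s,Q=st();z=s["position"][2]*1e3;K=np.array(camera_params("wrist")["intrinsics"])
v=np.arange(0,262);y=(v-K[1,2])/K[1,1]
for u in(250,265,275,285,295,305):
    dep=d[v,u];x=68.5+dep*(-.9676*y-.2523)*1e3;h=z-(-146.6+dep*(.9676-.2523*y)*1e3)
    b=x[(h>62)&(h<72)&(x>30)];r=x[(h>57)&(h<64)&(x>60)]
    print(u,"top pts ranges",[(round(float(g[0]),1),round(float(g[-1]),1)) for g in np.split(np.sort(b),np.where(np.diff(np.sort(b))>4)[0]+1)] if len(b) else None, "pad",np.round(r[[0,-1]],1) if len(r) else None)
print(s["position"].round(4),s["ft_force"].round(1),s["time"])
E
python3 gap.py
```

```text
250 top pts ranges [(30.2, 75.2), (92.7, 96.9), (105.4, 111.7)] pad [111.7  61.3]
265 top pts ranges [(30.0, 75.1), (92.0, 96.4), (105.1, 111.7)] pad [116.8  72.8]
275 top pts ranges [(30.4, 75.1), (92.2, 96.8), (105.5, 111.3)] pad [120.3  91.7]
285 top pts ranges [(30.0, 75.2), (93.2, 96.8), (105.7, 111.7)] pad [117.9  91.7]
295 top pts ranges [(30.0, 75.1), (92.3, 95.7), (105.5, 111.6)] pad [116.   91.6]
305 top pts ranges [(30.5, 75.2), (91.5, 96.5), (105.6, 111.3)] pad [111.3  74.4]
[0.5813 0.0164 0.0577] [-0.3  0.7 -1.9] 13.9667
```

The block is square against the stop, and the gap to the pad is about 16.5 mm.

Emit:
arm_command:
  motion:
    - [40,2,0,0,0]
    - [40,4,0,0,0]
    - [40,6,0,0,0]
    - [40,8,0,0,0]
    - [40,10,0,0,0]

```text
time: 14.38
position: [0.5829, 0.0256, 0.0578]
tool_rot: [2.397, 2.031, 0.0]
ft_force: [0.5, -1.0, -2.5]
grip_width: 0.507
grip_force: 25.0
```

Emit:
arm_command:
  motion:
    - [40,1,0,0,0]
    - [40,2,0,0,0]
    - [40,3,0,0,0]
    - [40,4,0,0,0]
    - [40,4.5,0,0,0]

```text
time: 14.8
position: [0.5836, 0.0299, 0.0578]
tool_rot: [-2.397, -2.031, -0.0]
ft_force: [-1.1, -1.0, -2.9]
grip_width: 0.505
grip_force: 25.0
```

Emit:
arm_command:
  motion:
    - [40,0.4,0,0,0]
    - [40,0.8,0,0,0]
    - [40,0.8,0,0,0]

```text
time: 15.05
position: [0.5838, 0.0307, 0.0578]
tool_rot: [-2.397, -2.031, -0.0]
ft_force: [0.2, -0.3, -2.1]
grip_width: 0.505
grip_force: 25.0
```

Emit:
arm_command:
  motion:
    - [40,0.4,0,0,0]
    - [40,0.8,0,0,0]
    - [40,0.8,0,0,0]

```text
time: 15.3
position: [0.5839, 0.0315, 0.0578]
tool_rot: [-2.397, -2.031, -0.0]
ft_force: [-0.1, -0.4, -1.2]
grip_width: 0.508
grip_force: 25.0
```

Emit:
arm_command:
  motion:
    - [40,0.4,0,0,0]
    - [40,0.8,0,0,0]
    - [40,0.8,0,0,0]

```text
time: 15.55
position: [0.584, 0.0318, 0.0578]
tool_rot: [2.397, 2.03, -0.0]
ft_force: [-1.1, -1.7, -2.6]
grip_width: 0.502
grip_force: 25.0
```

Emit:
arm_command:
  motion:
    - [40,0.4,0,0,0]
    - [40,0.8,0,0,0]
    - [40,0.8,0,0,0]

```text
time: 15.8
position: [0.584, 0.0319, 0.0578]
tool_rot: [2.397, 2.03, -0.002]
ft_force: [-1.1, -3.8, -0.8]
grip_width: 0.506
grip_force: 25.0
```

```bash
python3 gap.py
```

```text
250 top pts ranges [(30.3, 80.8), (89.3, 95.3)] pad [89.5 68. ]
265 top pts ranges [(30.0, 80.4), (89.6, 95.3)] pad [101.3  75.8]
275 top pts ranges [(30.8, 80.0), (89.4, 95.1)] pad [114.2  75.7]
285 top pts ranges [(30.3, 80.8), (89.3, 95.1)] pad [114.6  75.7]
295 top pts ranges [(30.4, 80.5), (89.2, 95.2)] pad [100.5  70.4]
305 top pts ranges [(30.5, 80.0), (89.4, 95.1)] pad [91.4 75.2]
[0.584  0.0318 0.0578] [-1.8 -4.  -0.5] 15.85
```

The block is home and the force is rising. Leaning up to 10 N.

Emit:
arm_command:
  motion:
    - [40,0.4,0,0,0]
    - [40,0.8,0,0,0]
    - [40,0.8,0,0,0]

```text
time: 16.1
position: [0.584, 0.0318, 0.0578]
tool_rot: [2.397, 2.029, -0.003]
ft_force: [-2.1, -6.1, -0.8]
grip_width: 0.507
grip_force: 25.0
```

Emit:
arm_command:
  motion:
    - [40,0.3,0,0,0]
    - [40,0.6,0,0,0]
    - [40,0.6,0,0,0]

```text
time: 16.35
position: [0.5839, 0.0319, 0.0578]
tool_rot: [2.397, 2.028, -0.004]
ft_force: [-2.0, -7.0, -0.2]
grip_width: 0.501
grip_force: 25.0
```

Emit:
arm_command:
  motion:
    - [40,0.4,0,0,0]
    - [40,0.7,0,0,0]
    - [40,0.7,0,0,0]
    - [40,0.7,0,0,0]
    - [40,0.7,0,0,0]

```text
time: 16.77
position: [0.5839, 0.0318, 0.0578]
tool_rot: [2.397, 2.027, -0.005]
ft_force: [-1.8, -8.2, -0.4]
grip_width: 0.505
grip_force: 25.0
```

Emit:
arm_command:
  motion:
    - [40,0,0,0,0]
    - [40,0,0,0,0]
    - [40,0,0,0,0]
    - [40,0,0,0,0]
    - [40,0,0,0,0]

```text
time: 17.18
position: [0.584, 0.0319, 0.0578]
tool_rot: [2.397, 2.027, -0.005]
ft_force: [-2.5, -8.9, 1.2]
grip_width: 0.504
grip_force: 25.0
```

```bash
python3 - <<'E'
from h import *
s,Q=st();print(s)
E
```

```text
{'time': 17.1833, 'joint_positions': array([-0.61733116,  0.38393865,  0.61636695,  1.8288467 , -0.25457641,
        1.01034144, -0.06521098]), 'qd': array([ 0.00136914, -0.00011753, -0.00016813, -0.00050653,  0.00266664,
       -0.00110137,  0.00025293]), 'joint_torque': array([ -4.51361954, -42.07806587,   2.51565613, -28.41022611,
        -2.51053959,  -0.49443042,  -0.11532178]), 'position': array([0.58395939, 0.03185476, 0.05781204]), 'tool_rot': array([ 2.39729776,  2.02748056, -0.0046135 ]), 'ft_force': array([-2.54514577, -8.93743821,  1.15102051]), 'torque': array([-1.81298565,  0.57317412,  0.14137136]), 'grip_force': 25.001251478679478, 'grip_width': 0.5041322246201252}
```

The push is steady at about 9 N. I'll ease off, release and rise, then look from a frame turned 90° to locate the knob along the rail.

Emit:
arm_command:
  motion:
    - [40,-1,0,0,0]
    - [40,-1.8,0,0,0]
    - [50,-1.8,0,0,0]
    - [62,-1.8,0,0,0]
    - [62,-1.8,0,0,0]

```text
time: 17.6
position: [0.5849, 0.035, 0.0582]
tool_rot: [-2.395, -2.032, -0.004]
ft_force: [0.9, -0.7, 0.6]
grip_width: 0.648
grip_force: 0.0
```

Emit:
arm_command:
  motion:
    - [62,0,0,0,0]
    - [62,0,0,-20,0]
    - [62,0,0,-50,0]
    - [62,0,0,-85,0]
    - [62,0,0,-120,0]

```text
time: 18.02
position: [0.5837, 0.0339, 0.1789]
tool_rot: [-2.396, -2.031, 0.001]
ft_force: [1.6, 0.1, -0.5]
grip_width: 0.712
grip_force: 0.0
```

```bash
cat > stop.py <<'E'
from h import *
im,d=get_image("wrist");s,Q=st();P=camera_params("wrist")
pts=np.array([(u,v) for v in range(0,262,1) for u in range(150,410,1)]);W=px2w("wrist",d,pts,P)
c=np.array([.5845,.0325]);ok=(d[pts[:,1],pts[:,0]]>0)
x=np.array([np.cos(1.406),np.sin(1.406)]);n=np.array([-x[1],x[0]])
rel=W[:,:2]-s["position"][:2];S=rel@x*1e3;L=rel@n*1e3
for nm,lo,hi in(("wing",.088,.105),("foot/blk",.0615,.0735)):
    k=ok&(W[:,2]>lo)&(W[:,2]<hi)&(np.abs(L)<30)&(S<45)
    if k.sum()<20: print(nm,k.sum());continue
    w=W[k];k2=k&(S<24.5) if nm!="wing" else k
    print(nm,k.sum(),"S",np.percentile(S[k],[.5,2,98,99.5]).round(1),"L",np.percentile(L[k],[1,99]).round(1),cv2.minAreaRect(np.c_[S[k],L[k]].astype(np.float32)))
k=ok&(W[:,2]>.062)&(W[:,2]<.072)&(np.abs(L)<19);print(np.histogram(S[k],np.arange(-40,90,2)))
print("pos",s["position"].round(4),"yaw %.2f"%np.degrees(np.arctan2(Q[1,1],Q[0,1])),"t",s["time"],"j7",s["joint_positions"][6].round(2))
np.savez("last.npz",im=im,d=d)
E
python3 stop.py
```

```text
wing 500 S [-20.  -18.8  23.   23.1] L [-10.2   8.5] ((1.4636459350585938, -0.8375387191772461), (43.314327239990234, 18.868772506713867), 0.7934207320213318)
foot/blk 606 S [-9.2 17.8 44.8 44.8] L [-28.7  19.1] ((14.284385681152344, -2.7290725708007812), (48.12376022338867, 65.70465850830078), 83.88162231445312)
(array([  0,   0,   0,   0,   0,   0,   0,   0,   0,   0,   0,   0,   0,
         0,   0,   0,   0,   0,   0,   0,   0,   0,   0,   0,   0,   0,
         0,   0,   0,   0,   0,   2,   4,   2,   0,   1,   1,   2,   3,
         1,   1,   0,   1,   0,   1,   0,   2,   0,   0,   0,   2,   2,
         1,   0,   1,   1,   0, 143, 145,  97,  34,  24,  32,  47]), array([-40, -38, -36, -34, -32, -30, -28, -26, -24, -22, -20, -18, -16,
       -14, -12, -10,  -8,  -6,  -4,  -2,   0,   2,   4,   6,   8,  10,
        12,  14,  16,  18,  20,  22,  24,  26,  28,  30,  32,  34,  36,
        38,  40,  42,  44,  46,  48,  50,  52,  54,  56,  58,  60,  62,
        64,  66,  68,  70,  72,  74,  76,  78,  80,  82,  84,  86,  88]))
pos [0.5882 0.0339 0.1869] yaw -9.45 t 18.0667 j7 -0.14
```

Emit:
arm_command:
  motion:
    - [62,0,0,0,0]
    - [62,0,0,0,0]
    - [62,0,0,0,0]
    - [62,0,0,0,0]

```text
time: 18.4
position: [0.5832, 0.0335, 0.1762]
tool_rot: [-2.396, -2.03, 0.004]
ft_force: [0.0, 0.0, -0.7]
grip_width: 0.711
grip_force: 0.0
```

```bash
python3 stop.py
```

```text
wing 1035 S [-20.  -18.8  22.5  23. ] L [-7.7  6.9] ((1.4382648468017578, -0.41837596893310547), (16.459165573120117, 43.20656204223633), 89.19641876220703)
foot/blk 3372 S [-21.  -19.7  43.7  44.5] L [-23.5  21. ] ((11.697986602783203, -1.2679500579833984), (45.797096252441406, 66.7580337524414), 88.3402328491211)
(array([  0,   0,   0,   0,   0,   0,   0,   0,   1,  46,  72,  65,  63,
        66,  60,  49,  50,  54,  43,  49,  55,  51,  66,  71,  64,  83,
        63,  78,  75,  89, 111, 137, 106, 137,  98, 140,  97, 143,  94,
       144, 100, 140, 118, 121, 143,  96, 143, 102, 140, 147,  98, 146,
       148,  99, 150, 148, 100,  53,  62,  37,   0,   0,   0,  50]), array([-40, -38, -36, -34, -32, -30, -28, -26, -24, -22, -20, -18, -16,
       -14, -12, -10,  -8,  -6,  -4,  -2,   0,   2,   4,   6,   8,  10,
        12,  14,  16,  18,  20,  22,  24,  26,  28,  30,  32,  34,  36,
        38,  40,  42,  44,  46,  48,  50,  52,  54,  56,  58,  60,  62,
        64,  66,  68,  70,  72,  74,  76,  78,  80,  82,  84,  86,  88]))
pos [0.5832 0.0334 0.1762] yaw -9.44 t 18.45 j7 -0.13
```

Emit:
arm_command:
  motion:
    - [62,0,0,0,6]
    - [62,0,0,0,12]
    - [62,0,0,0,18]
    - [62,0,0,0,24]
    - [62,0,0,0,30]

```text
time: 18.87
position: [0.5836, 0.0332, 0.1766]
tool_rot: [-2.844, -1.334, 0.003]
ft_force: [0.5, -0.1, -0.4]
grip_width: 0.714
grip_force: 0.0
```

Emit:
arm_command:
  motion:
    - [62,0,0,0,6]
    - [62,0,0,0,12]
    - [62,0,0,0,18]
    - [62,0,0,0,24]
    - [62,0,0,0,30]

```text
time: 19.28
position: [0.5836, 0.0332, 0.1767]
tool_rot: [3.092, 0.552, -0.003]
ft_force: [0.4, -0.3, -0.1]
grip_width: 0.713
grip_force: 0.0
```

Emit:
arm_command:
  motion:
    - [62,0,0,0,6]
    - [62,0,0,0,12]
    - [62,0,0,0,18]
    - [62,0,0,0,24]
    - [62,0,0,0,30]

```text
time: 19.7
position: [0.5836, 0.0333, 0.1767]
tool_rot: [3.129, -0.267, -0.003]
ft_force: [-0.8, -0.3, 0.2]
grip_width: 0.711
grip_force: 0.0
```

Emit:
arm_command:
  motion:
    - [62,0,0,0,0]
    - [62,0,0,0,0]
    - [62,0,0,0,0]
    - [62,0,0,0,0]

```text
time: 20.03
position: [0.584, 0.0333, 0.1775]
tool_rot: [3.131, -0.256, -0.001]
ft_force: [0.5, -0.5, -0.8]
grip_width: 0.713
grip_force: 0.0
```

```bash
python3 stop.py
```

```text
wing 1106 S [-20.3 -19.4  21.6  22.5] L [-8.2  6.9] ((1.0775260925292969, -0.28581714630126953), (16.744150161743164, 43.46006774902344), 82.69324493408203)
foot/blk 2999 S [-21.4 -20.5  44.1  44.8] L [-23.9  21.2] ((11.666698455810547, -1.3109626770019531), (46.116878509521484, 66.83979034423828), 89.73213958740234)
(array([  0,   0,   0,   0,   0,   0,   0,   0,   0,  56,  67,  53,  69,
        54,  69,  50,  69,  39,  36,  44,  30,  45,  34,  61,  47,  70,
        56,  66,  56,  64,  57,  55,  80, 106, 111, 105, 108, 108, 102,
       113,  99, 112, 104, 103, 110, 105, 105, 111, 109, 104, 109, 103,
       104, 112, 100, 107,  79,  42,  52,  27,   0,   0,   0,  51]), array([-40, -38, -36, -34, -32, -30, -28, -26, -24, -22, -20, -18, -16,
       -14, -12, -10,  -8,  -6,  -4,  -2,   0,   2,   4,   6,   8,  10,
        12,  14,  16,  18,  20,  22,  24,  26,  28,  30,  32,  34,  36,
        38,  40,  42,  44,  46,  48,  50,  52,  54,  56,  58,  60,  62,
        64,  66,  68,  70,  72,  74,  76,  78,  80,  82,  84,  86,  88]))
pos [0.5841 0.0332 0.1776] yaw -99.38 t 20.0833 j7 -1.63
```

Both views agree that the knob's centre is about 1.3 mm ahead of the TCP along the rail. Turning back, then going down onto the wing.

Emit:
arm_command:
  motion:
    - [40,0,0,0,-6]
    - [36,0,0,0,-12]
    - [36,0,0,0,-18]
    - [36,0,0,0,-24]
    - [36,0,0,0,-30]

```text
time: 20.5
position: [0.5842, 0.0332, 0.1778]
tool_rot: [-3.089, -0.57, -0.0]
ft_force: [-0.1, 1.2, -0.6]
grip_width: 0.446
grip_force: 0.0
```

Emit:
arm_command:
  motion:
    - [36,0,0,0,-6]
    - [36,0,0,0,-12]
    - [36,0,0,0,-18]
    - [36,0,0,0,-24]
    - [36,0,0,0,-30]

```text
time: 20.92
position: [0.5842, 0.0332, 0.1778]
tool_rot: [-2.837, -1.35, -0.0]
ft_force: [0.1, -0.2, -0.3]
grip_width: 0.414
grip_force: 0.0
```

Emit:
arm_command:
  motion:
    - [36,0,0,0,-6]
    - [36,0,0,0,-12]
    - [36,0,0,0,-18]
    - [36,0,0,0,-24]
    - [36,0,0,0,-30]

```text
time: 21.33
position: [0.5842, 0.0332, 0.1778]
tool_rot: [-2.391, -2.038, -0.0]
ft_force: [-0.1, -0.4, -1.0]
grip_width: 0.415
grip_force: 0.0
```

Emit:
arm_command:
  motion:
    - [36,1.3,0.3,15,0]
    - [36,1.3,0.3,30,0]
    - [36,1.3,0.3,45,0]
    - [36,1.3,0.3,55,0]
    - [36,1.3,0.3,58,0]

```text
time: 21.75
position: [0.5835, 0.0344, 0.1179]
tool_rot: [-2.395, -2.03, 0.004]
ft_force: [-0.1, -0.0, -0.1]
grip_width: 0.413
grip_force: 0.0
```

Emit:
arm_command:
  motion:
    - [36,0,0,0,0]
    - [36,0,0,0,0]
    - [36,0,0,0,0]

```text
time: 22.0
position: [0.5854, 0.0344, 0.1207]
tool_rot: [2.396, 2.03, 0.002]
ft_force: [0.2, -0.5, 0.8]
grip_width: 0.411
grip_force: 0.0
```

```bash
python3 - <<'E'
from h import *
s,Q=st();x=np.array([np.cos(1.406),np.sin(1.406)]);n=np.array([-x[1],x[0]])
t=np.array([.5840,.0333])+.0013*x-.0003*n
d=(t-s["position"][:2])*1e3
print("rail-x err %.2f tool-y err %.2f"%(d@x,-d@n),"z",s["position"][2],"yaw %.2f"%np.degrees(np.arctan2(Q[1,1],Q[0,1])),s["grip_width"]*87,s["ft_force"].round(1),s["time"])
E
```

```text
rail-x err -0.05 tool-y err -0.89 z 0.12074115400943054 yaw -9.45 35.74334450388386 [ 0.2 -0.5  0.8] 22.0
```

Emit:
arm_command:
  motion:
    - [36,0,-0.4,8,0]
    - [36,0,-0.4,16,0]
    - [36,0,-0.4,21,0]
    - [36,0,-0.4,24.5,0]
    - [36,0,-0.4,24.5,0]

```text
time: 22.42
position: [0.5834, 0.0345, 0.094]
tool_rot: [-2.396, -2.03, 0.003]
ft_force: [0.6, -0.1, -0.2]
grip_width: 0.412
grip_force: 0.0
```

Emit:
arm_command:
  motion:
    - [25,0,0,0,0]
    - [10,0,0,0,0]
    - [8,0,0,0,0]
    - [8,0,0,0,0]
    - [8,0,0,0,0]
  newtons: 40

```text
time: 22.83
position: [0.5845, 0.0346, 0.0955]
tool_rot: [2.397, 2.031, 0.001]
ft_force: [0.4, 0.6, 0.7]
grip_width: 0.136
grip_force: 0.5
```

Emit:
arm_command:
  motion:
    - [8,0,0,0,0]
    - [8,0,0,0,0]

```text
time: 23.0
position: [0.5844, 0.0346, 0.0955]
tool_rot: [2.397, 2.031, 0.001]
ft_force: [-1.2, -0.6, 2.1]
grip_width: 0.138
grip_force: 40.0
```

```bash
python3 - <<'E'
from h import *
s,Q=st();print(s["position"].round(4),s["grip_width"]*87,s["grip_force"],s["ft_force"].round(1),s["torque"].round(2),s["time"])
E
```

```text
[0.5844 0.0346 0.0955] 11.982410836684721 40.00055730342865 [-1.2 -0.6  2.1] [-0.04  0.07 -0.01] 23.0
```

Emit:
arm_command:
  motion:
    - [8,0.3,0,2,0]
    - [8,0.5,0,4,0]
    - [8,0.7,0,6,0]
    - [8,0.7,0,8,0]
    - [8,0.7,0,8,0]

```text
time: 23.42
position: [0.5846, 0.0346, 0.0892]
tool_rot: [-2.397, -2.03, -0.0]
ft_force: [-6.0, -1.2, 13.9]
grip_width: 0.128
grip_force: 40.0
```

Emit:
arm_command:
  motion:
    - [8,0,0,1,0]
    - [8,0,0,2,0]
    - [8,0,0,2,0]

```text
time: 23.67
position: [0.5847, 0.0346, 0.0889]
tool_rot: [-2.397, -2.029, -0.001]
ft_force: [-9.4, -1.4, 23.2]
grip_width: 0.136
grip_force: 40.0
```

Emit:
arm_command:
  motion:
    - [8,0,-0.6,0,0]
    - [8,0,-1.2,0,3]
    - [8,0,-1.2,0,8]
    - [8,0,-1.2,0,14]
    - [8,0,-1.2,0,20]

```text
time: 24.08
position: [0.5846, 0.0346, 0.0889]
tool_rot: [2.717, 1.576, 0.004]
ft_force: [-5.5, -1.7, 20.4]
grip_width: 0.134
grip_force: 40.0
```

```bash
cat > f.py <<'E'
from h import *
s,Q=st();x=np.array([np.cos(1.406),np.sin(1.406)]);n=np.array([-x[1],x[0]]);F=s["ft_force"]
print("F rail-x %.1f rail-y %.1f z %.1f"%(F[:2]@x,F[:2]@n,F[2]),"Tz %.2f"%s["torque"][2],s["position"].round(4),"yaw %.1f"%np.degrees(np.arctan2(Q[1,1],Q[0,1])),"tool x in rail (%.2f %.2f)"%(Q[:2,0]@x,Q[:2,0]@n),"tilt",np.degrees(np.arccos(-Q[2,2])).round(1),s["grip_width"]*87,s["time"])
E
python3 f.py
```

```text
F rail-x -2.5 rail-y 5.1 z 20.4 Tz 0.04 [0.5846 0.0346 0.0889] yaw -29.8 tool x in rail (0.94 -0.35) tilt 0.2 11.692333247251979 24.0833
```

Emit:
arm_command:
  motion:
    - [8,0,0,0,6]
    - [8,0,0,0,12]
    - [8,0,0,0,18]
    - [8,0,0,0,24]
    - [8,0,0,0,30]

```text
time: 24.5
position: [0.5848, 0.0344, 0.0889]
tool_rot: [3.033, 0.819, 0.005]
ft_force: [-4.9, -1.8, 20.7]
grip_width: 0.131
grip_force: 40.0
```

```bash
python3 f.py
```

```text
F rail-x -2.6 rail-y 4.5 z 20.7 Tz 0.04 [0.5848 0.0344 0.0889] yaw -59.8 tool x in rail (0.64 -0.77) tilt 0.2 11.38742947289391 24.5
```

Emit:
arm_command:
  motion:
    - [8,0,0,0,6]
    - [8,0,0,0,12]
    - [8,0,0,0,18]
    - [8,0,0,0,24]
    - [8,0,0,0,30]

```text
time: 24.92
position: [0.5849, 0.0341, 0.0889]
tool_rot: [-3.141, -0.006, -0.005]
ft_force: [-5.4, -1.9, 20.7]
grip_width: 0.137
grip_force: 40.0
```

```bash
python3 f.py
```

```text
F rail-x -2.7 rail-y 5.0 z 20.7 Tz 0.09 [0.5849 0.0341 0.0889] yaw -89.8 tool x in rail (0.17 -0.99) tilt 0.2 11.928386483430454 24.9167
```

Emit:
arm_command:
  motion:
    - [8,0,0,0,5]
    - [8,0,0,0,9]
    - [8,0,0,0,11]
    - [8,0,0,0,11]
    - [8,0,0,0,11]

```text
time: 25.33
position: [0.5849, 0.034, 0.0889]
tool_rot: [-3.128, 0.286, -0.004]
ft_force: [-5.5, -2.6, 22.1]
grip_width: 0.136
grip_force: 40.1
```

```bash
python3 f.py
```

```text
F rail-x -3.4 rail-y 5.0 z 22.1 Tz 0.36 [0.5849 0.034  0.0889] yaw -100.4 tool x in rail (-0.02 -1.00) tilt 0.2 11.800374931103237 25.3333
```

It's at the end of the turn. I'll relieve the side load and let it rise under control.

Emit:
arm_command:
  motion:
    - [8,-0.7,0,0,-0.5]
    - [8,-1.4,0,-1,-1]
    - [8,-1.8,0,-3,-1]
    - [8,-1.8,0,-5,-1]
    - [8,-1.8,0,-5,-1]

```text
time: 25.75
position: [0.5845, 0.0341, 0.0928]
tool_rot: [3.13, -0.26, 0.011]
ft_force: [2.2, -2.9, 9.7]
grip_width: 0.13
grip_force: 40.0
```

```bash
python3 f.py
```

```text
F rail-x -2.5 rail-y -2.6 z 9.7 Tz -0.05 [0.5845 0.0341 0.0928] yaw -99.5 tool x in rail (-0.00 -1.00) tilt 0.4 11.318819936744788 25.75
```

Emit:
arm_command:
  motion:
    - [8,0,0,-0.7,0]
    - [8,0,0,-1.4,0]
    - [8,0,0,-2,0]
    - [8,0,0,-2,0]

```text
time: 26.08
position: [0.5843, 0.0342, 0.0931]
tool_rot: [3.129, -0.26, 0.011]
ft_force: [7.0, -3.5, -0.8]
grip_width: 0.135
grip_force: 40.0
```

```bash
python3 f.py
```

```text
F rail-x -2.3 rail-y -7.5 z -0.8 Tz -0.01 [0.5843 0.0342 0.0931] yaw -99.5 tool x in rail (-0.00 -1.00) tilt 0.4 11.709895501066823 26.0833
```

The knob holds at about 2.4 mm of press with no load, so it is locked. Releasing and retreating.

Emit:
arm_command:
  motion:
    - [8,1,0,0,0]
    - [20,1.5,0.3,0,0]
    - [34,1.5,0.3,0,0]
    - [34,1.5,0.3,0,0]
    - [34,1.5,0.3,0,0]

```text
time: 26.5
position: [0.5821, 0.0358, 0.0917]
tool_rot: [-3.131, 0.258, 0.002]
ft_force: [-0.4, -0.8, 1.5]
grip_width: 0.337
grip_force: 0.0
```

Emit:
arm_command:
  motion:
    - [34,0,0,-10,0]
    - [34,0,0,-30,0]
    - [34,0,0,-55,0]
    - [34,0,0,-75,0]
    - [34,0,0,-83,0]

```text
time: 26.92
position: [0.5843, 0.0351, 0.1787]
tool_rot: [-3.129, 0.259, -0.006]
ft_force: [0.9, -0.0, 0.0]
grip_width: 0.389
grip_force: 0.0
```

Emit:
arm_command:
  motion:
    - [34,0,0,0,0]
    - [34,0,0,0,0]
    - [34,0,0,0,0]
    - [34,0,0,0,0]

```text
time: 27.25
position: [0.5819, 0.0353, 0.1739]
tool_rot: [3.13, -0.259, -0.004]
ft_force: [-0.6, 0.5, -0.9]
grip_width: 0.388
grip_force: 0.0
```

```bash
python3 stop.py; python3 - <<'E'
from h import *
z=np.load("last.npz")
cv2.imwrite("pics/w9.png",cv2.resize(z["im"][60:270,130:430,::-1],(800,560),interpolation=cv2.INTER_CUBIC))
E
```

```text
wing 1000 S [-8.4 -7.7  6.1  6.9] L [-24.4  17.8] ((-0.7471609115600586, -2.882587432861328), (16.69245719909668, 43.97926330566406), 8.347875595092773)
foot/blk 3528 S [-23.5 -22.6  43.9  44.8] L [-26.3  18.1] ((10.660022735595703, -3.857206344604492), (45.98691177368164, 68.78856658935547), 89.8366928100586)
(array([  0,   0,   0,   0,   0,   0,   0,   0,  93, 104, 118, 102, 117,
        97, 110,  54,  21,   0,   0,   0,   0,   0,  13,  60,  88, 117,
       102, 121, 104, 110, 103, 102, 103, 107,  99, 112,  96, 111,  95,
       110, 101, 103, 103, 102,  98, 111, 108, 103, 103, 107,  99, 107,
       102, 104, 102,  92,  32,  53,  28,   0,   0,   0,  16, 147]), array([-40, -38, -36, -34, -32, -30, -28, -26, -24, -22, -20, -18, -16,
       -14, -12, -10,  -8,  -6,  -4,  -2,   0,   2,   4,   6,   8,  10,
        12,  14,  16,  18,  20,  22,  24,  26,  28,  30,  32,  34,  36,
        38,  40,  42,  44,  46,  48,  50,  52,  54,  56,  58,  60,  62,
        64,  66,  68,  70,  72,  74,  76,  78,  80,  82,  84,  86,  88]))
pos [0.582  0.0352 0.174 ] yaw -99.46 t 27.3 j7 -1.6
```

View pics/w9.png

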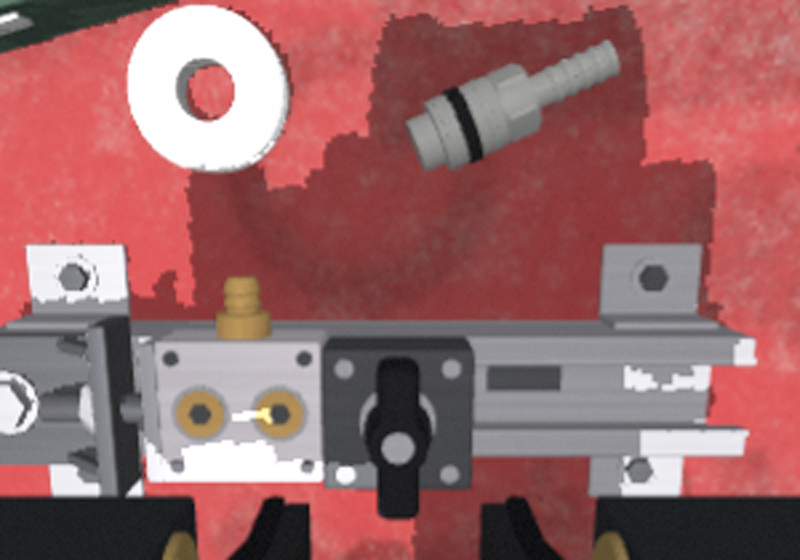

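The last view shows the wing at (398,435) lying across the rail, the foot flush against the block at column 322, and the block flush on the pad at column 155. Handing in.

```bash
python3 -c "
from bench import *
print(close_job())"
```

```text
the job is handed in; nothing more can be done
None
```

I handed the job in at about 27 s; it gave no verdict, but my last measurements show the block home on the rest pad after a steady push of about 9 N, and the stop against it, turned a quarter turn and locked at about 2.4 mm of press. One mistake on the way: right after gripping the stop I commanded it 20 mm down onto the worktop, so it slipped about 12 mm in the grip (I regripped it on the rail); I did not see the peak force of that bump, so it may have passed a limit.

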